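# Unstack the hardness-testing kit onto its rests

### The job

The testing kit was left in two piles: a red sample on a steel block on a green-lidded tin, and a hexagonal slug on a brown anvil. Take the piles apart and stand each thing upright in the middle of its own wooden rest: the tin on the green inlay, the steel block on white, the red sample on red, the anvil on black and the hexagonal slug on the yellow hexagon. Let nothing of the kit topple over on the way.

Things in the scene. Friction and masses are not known exactly. Their poses are not given: they have to be found in the camera images.
- tin_mid (a point): Round flat tin with a green lid on a pale metal can, 66 mm diameter (can below the lid 64 mm), 34 mm high. It stands on the worktop at the bottom of the stack of three; grip across the lid, the upper 14 mm; the origin is at its centre, half-way up (17 mm above its underside); z is its upright axis.
- block_mid (a point): Round flat bright steel block, 50 mm diameter, 12 mm high, lying centred to about 6 mm on the tin; grip across the rim; the origin is at its centre, half-way up (6 mm above its underside); z is its upright axis.
- sample_mid (a point): Small round sample of dark red plastic with a bright round metal face in its top, 30 mm diameter, 16 mm high, standing on the steel block as the top of the stack of three; the origin is at its centre, half-way up (8 mm above its underside); z is its upright axis.
- anvil_mid (a point): Dark brown anvil like a mushroom: a flat round head of 59 mm diameter on a short narrow shank, 30 mm high in all. It stands on its shank on the worktop, under the slug; grip the head, whose upright rim spans 20 to 29 mm above the underside (shank 19 mm diameter); the origin is at its centre, half-way up (15 mm above its underside); z is its upright axis.
- slug_mid (a point): Grey steel slug, a piece of hexagon bar standing on end, 24 mm across the flats, 28 mm across the corners, 24 mm high, standing on the anvil's head; two of its flats face along its own x axis (+x and -x), the others 60 degrees apart; the origin is at its centre, half-way up (12 mm above its underside); z is its upright axis.
- rest_green_top (a point): Round wooden rest, 84 mm diameter, 12 mm high, flat top with a green round inlay of 72 mm: the place of the tin. The origin is the centre of its top face, 12 mm above the worktop. Fixed to the worktop.
- rest_white_top (a point): Round wooden rest, 84 mm diameter, 12 mm high, flat top with a white round inlay of 56 mm: the place of the steel block. The origin is the centre of its top face, 12 mm above the worktop. Fixed to the worktop.
- rest_red_top (a point): Round wooden rest, 68 mm diameter, 12 mm high, flat top with a small red round inlay of 36 mm: the place of the red sample. The origin is the centre of its top face, 12 mm above the worktop. Fixed to the worktop.
- rest_black_top (a point): Round wooden rest, 84 mm diameter, 12 mm high, flat top with a black round inlay of 65 mm: the place of the anvil. The origin is the centre of its top face, 12 mm above the worktop. Fixed to the worktop.
- rest_yellow_top (a point): Round wooden rest, 68 mm diameter, 12 mm high, flat top with a yellow hexagonal inlay, 32 mm across flats: the place of the hexagonal slug (its yaw does not matter). The origin is the centre of its top face, 12 mm above the worktop. Fixed to the worktop.

How it is judged (in metres and radians):
At the end, for the whole second after the job is handed in: Tin on the green rest, steel block on the white, red sample on the red, anvil on the black, slug on the yellow: each centred to within 12 mm, standing upright (within 0.12 rad) directly on the rest's top (height within 5 mm), and at rest (horizontal distance between tin_mid and rest_green_top below 0.012 m and z of tin_mid in the frame of rest_green_top between 0.012 and 0.022 m and angle between each of tin_mid, block_mid, sample_mid, anvil_mid, slug_mid's own z axis and vertical below 0.12 rad and linear speed of each of tin, block, sample, anvil, slug below 0.02 m/s and horizontal distance between block_mid and rest_white_top below 0.012 m and z of block_mid in the frame of rest_white_top between 0.001 and 0.011 m and horizontal distance between sample_mid and rest_red_top below 0.012 m and z of sample_mid in the frame of rest_red_top between 0.003 and 0.013 m and horizontal distance between anvil_mid and rest_black_top below 0.012 m and z of anvil_mid in the frame of rest_black_top between 0.01 and 0.02 m and horizontal distance between slug_mid and rest_yellow_top below 0.012 m and z of slug_mid in the frame of rest_yellow_top between 0.007 and 0.017 m); the robot touches nothing.
It fails at once if one of the five things is toppled (tilted by more than 0.6 rad) (angle between any of tin_mid, block_mid, sample_mid, anvil_mid, slug_mid's own z axis and vertical above 0.6 rad).
It also fails if it takes over 115 s, if anything falls off the work surface, if the arm or the gripper's body presses on something with over 40 N, if the wrist force passes 120 N, or if a joint passes its speed limit or range.

### The arm

A 6-joint arm with a two-finger parallel gripper is mounted at the origin on a cart in front of the work surface, level with it; the furniture and walls round the work are solid. World frame = base frame: x ahead of the robot, y to its left, z up, the work surface at z = 0. Lengths are in mm, angles in rad, forces in N, time in s.
With the tool pointing down it reaches from about 350 to 875 mm from the base axis. Payload 4.2 kg.
Tool frame: the origin (TCP) lies on the centre line of the jaws, within the pads' length; the fingertips stand 25 mm ahead of it and the grasp point (between the pads) lies 6 mm ahead of it; z points along the fingers, y is the direction in which the jaws open and shut (so a half turn about z gives the same grasp; the last joint's range is limited). The gripper opens to 85 mm and grips with 20 to 120 N. Pads are 22 mm wide; open, the fingers measure 114 mm over their backs; the gripper's body (76 mm by 85 mm) begins 54 mm behind the grasp point. The pads swing forward as they close: fully open they stand 13 mm farther back than shut.
Start: joints at [-1.059, 0.385, 0.008, 0, -1.194, -0.259], TCP at [156.339, -605.109, 256.312] pointing down, gripper open.
Joint ranges: [-3.14, 3.14], [-1.21, 2.06], [-1.07, 1.41], [-3.16, 2.05], [-2.99, -0.16], [-3.1, 3.1]. Speed limits (rad/s): [2.79, 2.79, 3.14, 3.14, 3.14, 3.14].

### API

Orientations are given as a unit quaternion [x, y, z, w].
In Python, from bench import arm gives the robot as it stands.
- The arm moves only by the tool drive_tool, never from a script. Its argument "plan" is a list of rows, each a list of 2 entries, a list of its own where there are three numbers: the shift along the tool's x, y, z in m, then the turn about the tool's z in degrees. A call has 1 to 12 rows; each row shifts and turns the commanded pose from where the row before left it, along the tool's axes as they then stand; what a row does not reach is not made up. A row lasts 1/8 s, in which the tool goes at most 62.5 mm and 10.7 degrees, less where a joint would pass 70% of its speed; a pose out of reach is approached as far as the arm can. A call with a gripper value outside its range is refused whole. "fingers" is the closure, from -1 (fully open) to 1 (shut), so that 0 is half open, set as the call begins (left out, the last holds). The fingers move at their own pace and stop on an object; the grip force is fixed at half the most. Time passes only in rows, so rows that do not move let the fingers close. It gives the time, the measured TCP pose, the force and the opening at its end, in the units of the state.
- arm.read_state(): the state, without advancing time (a new reading comes with each control period).
- arm.get_image(name): name is "scene" or "side" or "wrist"; returns a dict with "image" (420x560x3 uint8, red, green, blue), "K" (3x3 intrinsics, pixels), "R" (3x3) and "t" (3): a world point X has camera coordinates R X + t. Camera axes: x right, y down, z forward; pixel columns grow to the right and rows downward; lengths in mm; the calibration is good to about 2 mm. The wrist camera is an equidistant fisheye: a pixel r from the principal point sees the ray r / f radians off the axis. A picture is of the moment at which its call begins. There is no depth.
- arm.job_done(): hands the job in, once; it reports no verdict.
The state is a dict: "clock": time; "joints": joint angles; "joint_vel": joint speeds; "joint_efforts": joint torques, N m; "position": TCP position; "ee_rot": TCP orientation; "contact_force": force on the tool from outside, world axes, zero at the start; "wrist_torque": the same for the moment, N m; "gripper_width": finger opening in mm.
Only numpy, scipy, OpenCV 4.12 (cv2) and the standard library are available. Lean on these libraries where they do the work, as an engineer would, in place of code of your own. Each camera call takes 0.05 s, during which the arm holds its last target.

## Working session

There is one attempt and no reset: what is moved stays moved. The work goes in short steps, Python scripts to look and compute and a tool call to move; the robot and the scene stay as the last step left them, time stands still between calls to the robot, and variables do not carry over. Pictures are saved under pics/ and viewed, and the job is handed in when it is done.

Besides the shell and the picture viewer there is one more tool, called after ">>>" by a JSON object that holds its "op" and its "data", one argument or row to a line. drive_tool: Moves the arm, as the interface text tells. Its arguments: {"type":"object","properties":{"plan":{"type":"array"},"fingers":{"type":"number"}},"required":["plan"]}

```bash
mkdir -p pics; ls; python3 - <<'E'
from bench import arm
import cv2
s=arm.read_state()
for k in s: print(k,s[k])
for n in ["scene","side","wrist"]:
    d=arm.get_image(n); cv2.imwrite(f"pics/{n}0.png",d["image"][:,:,::-1])
    print(n,d["K"],d["R"],d["t"])
E
```

```text
pics
clock 0.0
joints [-1.05941226e+00  3.85554469e-01  6.60960235e-03 -5.03198557e-04
 -1.19401939e+00 -2.58595226e-01]
joint_vel [-0.00058944  0.00068372  0.00058157  0.00065343  0.00114131 -0.00030546]
joint_efforts [ 5.19302666e-04 -3.92293489e+01  1.88402814e+01  4.18634802e+00
 -4.72837826e-03  8.32876253e-06]
position [ 156.19553967 -604.60718574  255.21582585]
ee_rot [-1.25965991e-01  9.92033941e-01  1.09244460e-03 -1.90349788e-04]
contact_force [ 0.05650019 -0.15589941  0.05039445]
wrist_torque [-0.01888031  0.01949403 -0.05466309]
gripper_width 85.41485770515055
scene [[402.30378448   0.         274.11899244]
 [  0.         402.30378448 202.99418928]
 [  0.           0.           1.        ]] [[ 0.78782959 -0.61584114  0.0080143 ]
 [-0.24459676 -0.32479561 -0.91360836]
 [ 0.56524062  0.71780743 -0.40651634]] [-400.00165282  211.14984793  547.93727674]
side [[532.89021913   0.         293.02053554]
 [  0.         532.89021913 207.70930757]
 [  0.           0.           1.        ]] [[-0.86916073 -0.49383111  0.02627672]
 [-0.19095372  0.28612282 -0.93897306]
 [ 0.45617574 -0.82113615 -0.3429856 ]] [451.6665511  142.35536426 947.2262783 ]
wrist [[325.1922621    0.         281.28782106]
 [  0.         325.1922621  206.4454089 ]
 [  0.           0.           1.        ]] [[-2.49930651e-01  9.68263298e-01  9.24885191e-04]
 [ 9.24191449e-01  2.38269591e-01  2.98492492e-01]
 [ 2.88798952e-01  7.54571939e-02 -9.54411534e-01]] [624.69196582 -39.7777952  377.93859424]
```

View pics/scene0.png

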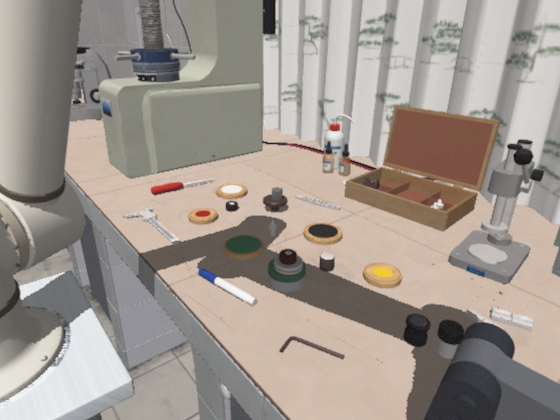

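View pics/side0.png

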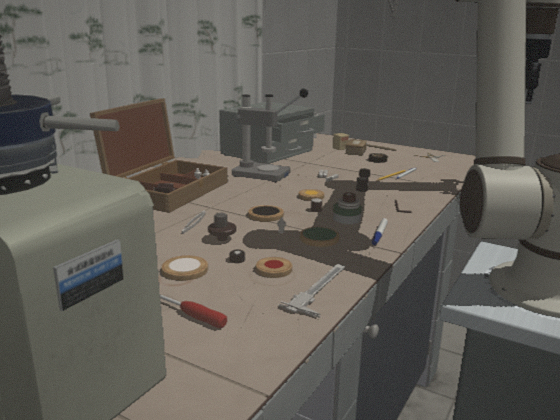

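View pics/wrist0.png

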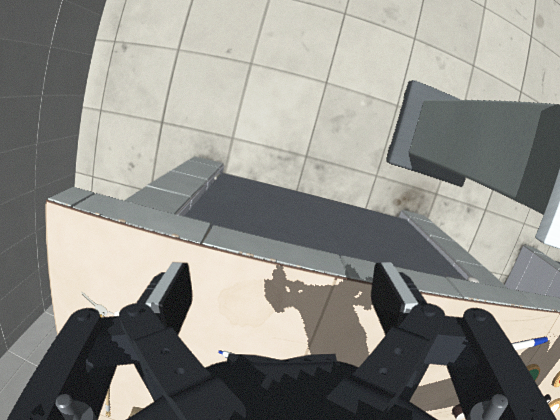

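The scene view shows the tin stack at about (287,268) and the anvil with the slug at (276,200). The rests are green (243,246), white (232,190), red (203,215), black (323,233) and yellow (382,274). Two distractors sit near (327,262) and (232,206). The side view shows the same things.

```bash
cat > h.py <<'E'
import numpy as np, cv2
from bench import arm
def ray(d,u,v,fish=False):
    K,R,t=map(np.array,(d["K"],d["R"],d["t"]))
    x=(u-K[0,2])/K[0,0]; y=(v-K[1,2])/K[1,1]
    if fish:
        r=np.hypot(x,y); c=np.array([x/r*np.sin(r),y/r*np.sin(r),np.cos(r)]) if r>1e-9 else np.array([0,0,1.])
    else: c=np.array([x,y,1.])
    return -R.T@t, R.T@c/np.linalg.norm(c)
def onz(d,u,v,z,fish=False):
    o,r=ray(d,u,v,fish); return (o+r*(z-o[2])/r[2])[:2]
def proj(d,X,fish=False):
    K,R,t=map(np.array,(d["K"],d["R"],d["t"]))
    c=R@np.array(X,float)+t
    if fish:
        th=np.arctan2(np.hypot(c[0],c[1]),c[2]); n=np.hypot(c[0],c[1]); p=c[:2]/n*th if n>0 else c[:2]*0
    else: p=c[:2]/c[2]
    return p*K[0,0]+K[:2,2]
def crop(d,x0,y0,x1,y1,s,name):
    im=d["image"][y0:y1,x0:x1,::-1]; cv2.imwrite("pics/"+name,cv2.resize(np.ascontiguousarray(im),None,fx=s,fy=s,interpolation=cv2.INTER_NEAREST))
E
python3 - <<'E'
from h import *
d=arm.get_image("scene"); e=arm.get_image("side")
for n,u,v in [("green",243,246),("white",232,190),("red",203,215),("black",323,233),("yellow",382,274)]: print(n,onz(d,u,v,12))
for n,u,v in [("green",320,234),("white",184,267),("red",273,266),("black",266,213),("yellow",312,194)]: print(n,onz(e,u,v,12))
print("tin",onz(d,287,285,3),"anv",onz(d,276,208,10))
crop(d,180,170,420,310,3.3,"s1.png"); crop(e,140,160,400,300,3,"e1.png")
E
```

```text
green [442.4460826  17.8794541]
white [585.39836001 282.57641944]
red [448.47063651 192.7139834 ]
black [609.11284292 -39.60468594]
yellow [ 584.56366666 -214.76353162]
green [438.88497831  27.93909361]
white [575.83961111 299.43146955]
red [443.02488543 209.55052132]
black [600.21137082 -14.92896225]
yellow [ 575.81124434 -196.8117375 ]
tin [ 436.50659993 -127.56179326] anv [610.77268407 124.526044  ]
```

View pics/s1.png

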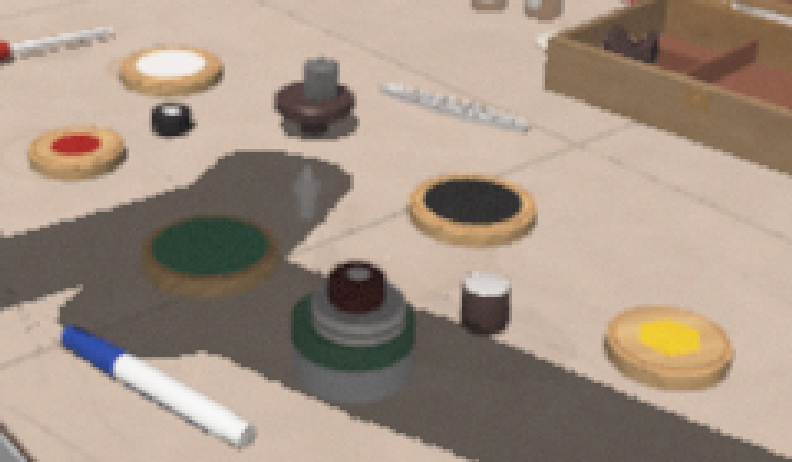

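View pics/e1.png

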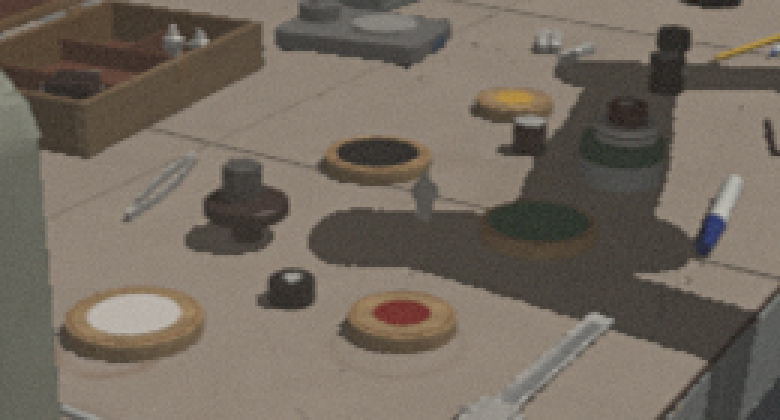

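The crops show the inlays clearly. The hex slug stands on the anvil, and the stack is in shadow. There are distractors: a dark cylinder with a white top, a black nut and a small grey pin. Next I'll measure with masks.

```bash
cat > m.py <<'E'
from h import *
def blob(im,box,fn):
    x0,y0,x1,y1=box; a=im[y0:y1,x0:x1].astype(int)
    m=fn(a[...,0],a[...,1],a[...,2]).astype(np.uint8)
    n,l,st,c=cv2.connectedComponentsWithStats(m)
    i=1+np.argmax(st[1:,4]); ct,_=cv2.findContours((l==i).astype(np.uint8),0,1)
    ell=cv2.fitEllipse(max(ct,key=len)) if st[i,4]>12 else None
    return c[i]+[x0,y0],st[i,4],(st[i,0]+x0,st[i,1]+y0,st[i,2],st[i,3])
F={"green":lambda r,g,b:(g>r*1.25)&(g>b*1.02)&(g<120),
"white":lambda r,g,b:(r-b<22)&(r+g+b>500),
"red":lambda r,g,b:(r>1.9*g)&(r>90),
"black":lambda r,g,b:(r+g+b<150),
"yellow":lambda r,g,b:(r>1.0*g)&(b<0.4*g)&(r>120)}
B={"scene":{"green":(215,228,270,264),"white":(213,180,252,198),"red":(185,206,222,224),"black":(302,222,345,243),"yellow":(362,262,404,284)},
"side":{"green":(298,222,342,248),"white":(160,254,212,276),"red":(254,256,294,276),"black":(245,203,288,220),"yellow":(296,186,326,200)}}
if __name__=="__main__":
  D={n:arm.get_image(n) for n in B}
  for c in F:
    for n in B:
        p,a,bb=blob(D[n]["image"],B[n][c],F[c]); print(c,n,p.round(1),a,bb,onz(D[n],*p,12).round(1))
E
python3 m.py
```

```text
green scene [243.  244.1] 451 (np.int32(226), np.int32(236), np.int32(35), np.int32(17)) [446.6  24.1]
green side [309. 230.] 1 (np.int32(309), np.int32(230), np.int32(1), np.int32(1)) [468.7  21.2]
white scene [231.3 188.8] 115 (np.int32(222), np.int32(185), np.int32(20), np.int32(8)) [588.5 291.1]
white side [184.3 264.3] 300 (np.int32(170), np.int32(258), np.int32(30), np.int32(13)) [582.7 290.6]
red scene [202.4 213.3] 67 (np.int32(196), np.int32(211), np.int32(14), np.int32(6)) [451.8 201.5]
red side [273.4 263.9] 102 (np.int32(265), np.int32(261), np.int32(18), np.int32(7)) [447.  201.7]
black scene [317.2 230. ] 30 (np.int32(312), np.int32(225), np.int32(11), np.int32(11)) [608.6 -22.2]
black side [257.2 210.7] 23 (np.int32(253), np.int32(208), np.int32(9), np.int32(7)) [625.2 -16.2]
yellow scene [382.3 271.6] 140 (np.int32(374), np.int32(267), np.int32(18), np.int32(10)) [ 591.  -210.3]Traceback (most recent call last):
  File "m.py", line 20, in <module>
    p,a,bb=blob(D[n]["image"],B[n][c],F[c]); print(c,n,p.round(1),a,bb,onz(D[n],*p,12).round(1))
           ~~~~^^^^^^^^^^^^^^^^^^^^^^^^^^^^
  File "m.py", line 6, in blob
    i=1+np.argmax(st[1:,4]); ct,_=cv2.findContours((l==i).astype(np.uint8),0,1)
        ~~~~~~~~~^^^^^^^^^^
    return _wrapfunc(a, 'argmax', axis=axis, out=out, **kwds)
    return bound(*args, **kwds)
ValueError: attempt to get argmax of an empty sequence
```

```bash
python3 - <<'E'
import re
s=open('m.py').read()
s=s.replace("a=im[y0:y1,x0:x1].astype(int)","a=cv2.GaussianBlur(im,(3,3),0)[y0:y1,x0:x1].astype(int)")
s=s.replace("(g>r*1.25)&(g>b*1.02)&(g<120)","(g>r*1.12)&(g<120)").replace("r+g+b<150","r+g+b<240").replace("(b<0.4*g)&(r>120)","(b<0.47*g)&(r>110)")
open('m.py','w').write(s)
E
python3 m.py
python3 - <<'E'
from h import *
d=arm.get_image("scene")["image"]; e=arm.get_image("side")["image"]
print(d[230,323],d[272,382],d[268,277],d[287,287],d[262,287],d[270,300]); print(e[210,266],e[192,312],e[232,318],e[207,341],e[215,345])
E
```

```text
green scene [243.  244.1] 465 (np.int32(226), np.int32(236), np.int32(35), np.int32(17)) [446.8  24.3]
green side [321.3 233.2] 167 (np.int32(304), np.int32(228), np.int32(31), np.int32(11)) [438.6  22.7]
white scene [231.3 188.6] 94 (np.int32(222), np.int32(186), np.int32(19), np.int32(6)) [589.1 292.1]
white side [184.2 264.4] 277 (np.int32(170), np.int32(259), np.int32(29), np.int32(12)) [582.6 291. ]
red scene [202.4 213.2] 64 (np.int32(196), np.int32(211), np.int32(14), np.int32(6)) [452.  201.9]
red side [273.5 263.8] 89 (np.int32(266), np.int32(261), np.int32(16), np.int32(7)) [447.  201.2]
black scene [322.7 230.5] 275 (np.int32(309), np.int32(225), np.int32(28), np.int32(12)) [616.6 -30.9]
black side [265.4 210.4] 194 (np.int32(253), np.int32(206), np.int32(26), np.int32(10)) [610.5 -28.6]
yellow scene [382.4 271.6] 148 (np.int32(374), np.int32(267), np.int32(18), np.int32(11)) [ 591.3 -210.3]
[51 48 49] [240 203  53] [88 86 84] [105 102 105] [48 28 30] [98 95 94]
[55 48 48] [182 147  73] [48 56 48] [71 72 64] [48 54 46]Traceback (most recent call last):
  File "m.py", line 20, in <module>
    p,a,bb=blob(D[n]["image"],B[n][c],F[c]); print(c,n,p.round(1),a,bb,onz(D[n],*p,12).round(1))
           ~~~~^^^^^^^^^^^^^^^^^^^^^^^^^^^^
  File "m.py", line 6, in blob
    i=1+np.argmax(st[1:,4]); ct,_=cv2.findContours((l==i).astype(np.uint8),0,1)
        ~~~~~~~~~^^^^^^^^^^
    return _wrapfunc(a, 'argmax', axis=axis, out=out, **kwds)
    return bound(*args, **kwds)
ValueError: attempt to get argmax of an empty sequence
```

```bash
python3 - <<'E'
from h import *
for n in ["scene","side","wrist"]:
    d=arm.get_image(n); print(n,(-np.array(d["R"]).T@d["t"]).round(1))
w=arm.get_image("wrist"); s=arm.read_state(); print(s["clock"])
p=s["position"]
for dz in (25,0): print(proj(w,[p[0],p[1],p[2]-dz],True))
d=arm.get_image("scene");e=arm.get_image("side")
def tri(a,b):
    o1,r1=ray(d,*a);o2,r2=ray(e,*b)
    A=np.stack([r1,-r2],1); k=np.linalg.lstsq(A,o2-o1,rcond=None)[0]
    q1=o1+k[0]*r1;q2=o2+k[1]*r2; return ((q1+q2)/2).round(1),np.linalg.norm(q1-q2).round(1)
S=lambda x,y:(180+x/3.3,170+y/3.3); E=lambda x,y:(140+x/3,160+y/3)
print("sample top",tri(S(359,272),E(628,104)))
print("slug top",tri(S(320,66),E(242,165)))
print("cyl",tri(S(487,285),E(529,123)), "nut",tri(S(172,110),E(292,275)), "pin",tri(S(308,168),E(426,175)))
print("pen",onz(d,*S(65,335),7),onz(d,*S(245,435),7))
print("tweez",onz(d,*S(385,90),5),onz(d,*S(525,128),5))
print("yellow side",onz(e,*E(513,98),12))
E
```

```text
scene [  57.1 -571.1  418.9]
side [-12.3 960.1 446.7]
wrist [  83.8 -624.1  373. ]
0.75
[282.13378914 266.18444018]
[282.2079202  293.64282211]
sample top (array([ 442.7, -120.3,   59.8]), np.float64(6.6))
slug top (array([618.9, 132.6,  51.3]), np.float64(2.6))
cyl (array([ 530.6, -129.1,   24.1]), np.float64(5.5)) nut (array([531.2, 198.4,  15.9]), np.float64(3.4)) pin (array([530.3,  34.2,  32.4]), np.float64(5.7))
pen [333.17299761  -3.70129283] [ 361.21558562 -134.99921097]
tweez [702.34574482 153.21664099] [738.57293332  35.97202735]
yellow side [ 583.0023895  -204.95320215]
```

>>> {"op": "drive_tool", "data": {
  "plan": [
    [[-0.039, 0.039, 0.005], 0],
    [[-0.0397, 0.0397, 0.005], 0],
    [[-0.0397, 0.0397, 0.005], 0],
    [[-0.0397, 0.0397, 0.005], 0],
    [[-0.0397, 0.0397, 0.005], 0],
    [[-0.0397, 0.0397, 0.005], 0],
    [[-0.0397, 0.0397, 0.005], 0],
    [[-0.0397, 0.0397, 0.005], 0],
    [[-0.0397, 0.0397, 0.005], 0],
    [[-0.039, 0.0397, 0.005], 0],
    [[0, 0, 0.02], 0],
    [[0, 0, 0], 0]
  ],
  "fingers": 0
}}

```text
clock: 2.35
position: [439.5, -121.9, 185.3]
ee_rot: [-0.127, 0.992, 0.0, -0.002]
contact_force: [-0.7, -0.2, 0.2]
gripper_width: 42.7
```

```bash
python3 - <<'E'
from h import *
s=arm.read_state(); print(s["clock"],s["position"],s["ee_rot"],s["gripper_width"],s["contact_force"])
d=arm.get_image("wrist"); cv2.imwrite("pics/w1.png",d["image"][:,:,::-1])
E
```

```text
2.35 [ 439.49148693 -121.8575826   185.30012134] [-1.26659932e-01  9.91944836e-01  2.08842606e-04 -1.63102707e-03] 42.65280751307757 [-0.65945626 -0.18678945  0.16494962]
```

View pics/w1.png

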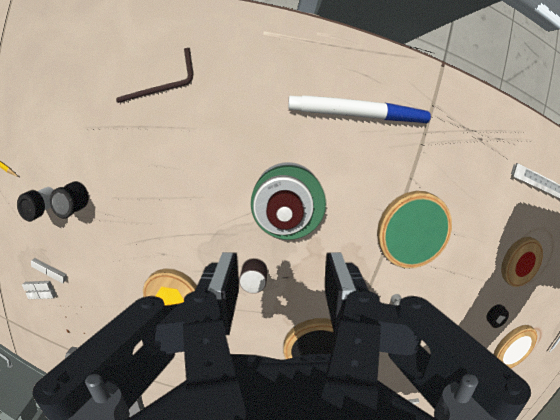

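The wrist view is clear: the sample face is at (284,213), the block ring around it, and the lid is centred near (289,202). The green inlay is at (415,230), red at (523,261), and white at about (517,346).

```bash
cat > w.py <<'E'
from h import *
def mask(im,box,fn):
    x0,y0,x1,y1=box; m=np.zeros(im.shape[:2],np.uint8)
    a=cv2.GaussianBlur(im,(3,3),0)[y0:y1,x0:x1].astype(int)
    m[y0:y1,x0:x1]=fn(a[...,0],a[...,1],a[...,2]); return m
def circ(d,box,fn,z,hull=True):
    """largest blob -> contour rays to plane z -> circle fit (world)"""
    m=mask(d["image"],box,fn); n,l,st,c=cv2.connectedComponentsWithStats(m)
    i=1+np.argmax(st[1:,4]); ct,_=cv2.findContours((l==i).astype(np.uint8),0,cv2.CHAIN_APPROX_NONE)
    ct=max(ct,key=len); 
    if hull: ct=cv2.convexHull(ct)
    P=np.array([onz(d,*q,z,True) for q in ct[:,0,:].astype(float)])
    A=np.c_[2*P,np.ones(len(P))]; s=np.linalg.lstsq(A,(P**2).sum(1),rcond=None)[0]
    r=np.sqrt(s[2]+s[0]**2+s[1]**2); mc,mr=cv2.minEnclosingCircle(P.astype(np.float32))
    return s[:2].round(1),round(float(r),1),np.round(mc,1),round(mr,1),st[i,4]
bright=lambda r,g,b:(r+g+b>450)
redf=lambda r,g,b:(r>1.8*g)&(r>50)
greenf=lambda r,g,b:(g>r*1.2)
E
python3 - <<'E'
from w import *
d=arm.get_image("wrist")
im=d["image"]; print(im[213,284],im[200,280],im[190,270],im[230,415],im[261,523],im[346,517],im[295,165])
print("face",circ(d,(274,204,294,222),lambda r,g,b:(r+g+b>450),62))
print("sample",circ(d,(255,180,315,235),lambda r,g,b:(r>1.7*g),62))
print("block",circ(d,(252,170,318,238),lambda r,g,b:(abs(r-g)<25)&(r+g+b>330),46))
print("lid",circ(d,(240,150,340,248),greenf,34))
print("green",circ(d,(370,190,460,270),greenf,12))
print("red",circ(d,(505,240,545,280),redf,12))
print("white",circ(d,(496,325,545,370),lambda r,g,b:(r+g+b>560)&(r-b<60),12))
E
```

```text
[222 221 217] [70 25 28] [187 186 187] [ 75 139 104] [80 24 21] [247 245 242] [247 214  34]
face (array([ 444.3, -118.7]), 5.7, array([ 444.3, -118.7]), 5.8, np.int32(169))
sample (array([ 441.4, -119.1]), 14.7, array([ 441.3, -118.9]), 15.3, np.int32(822))
block (array([ 446. , -122.1]), 27.5, array([ 449.2, -124. ]), 32.5, np.int32(1864))
lid (array([ 443.4, -115.2]), 32.7, array([ 443.4, -115.5]), 33.5, np.int32(1469))
green (array([446. ,  23.2]), 35.2, array([446. ,  23.2]), 35.4, np.int32(3062))
red (array([450.4, 199.2]), 17.3, array([450.4, 199.3]), 17.5, np.int32(352))
white (array([581.7, 363.7]), 68.4, array([585.8, 357. ]), 71.5, np.int32(555))
```

>>> {"op": "drive_tool", "data": {
  "plan": [
    [[-0.0055, 0.002, 0.02], 0],
    [[0, 0, 0.05], 0],
    [[0, 0, 0.03], 0],
    [[0, 0, 0.005], 0],
    [[0, 0, 0], 0],
    [[0, 0, 0], 0]
  ]
}}

```text
clock: 3.2
position: [446.2, -119.3, 82.9]
ee_rot: [-0.126, 0.992, -0.0, 0.002]
contact_force: [0.2, -0.2, -0.8]
gripper_width: 42.7
```

```bash
python3 - <<'E'
from h import *
s=arm.read_state(); print(s["clock"],s["position"],s["ee_rot"],s["gripper_width"],s["contact_force"])
d=arm.get_image("scene"); crop(d,220,200,360,300,5.6,"s2.png")
print(proj(d,s["position"]-np.array([0,0,25])),proj(d,s["position"]))
w=arm.get_image("wrist"); crop(w,180,140,400,320,3.5,"w2.png")
E
```

```text
3.2 [ 446.2219079  -119.30665618   82.85049342] [-1.25985609e-01  9.92030497e-01 -1.64186496e-04  1.75856197e-03] 42.7182249668152 [ 0.21716374 -0.20524998 -0.77539948]
[288.95510268 254.17150135] [289.29495107 241.43931353]
```

View pics/s2.png

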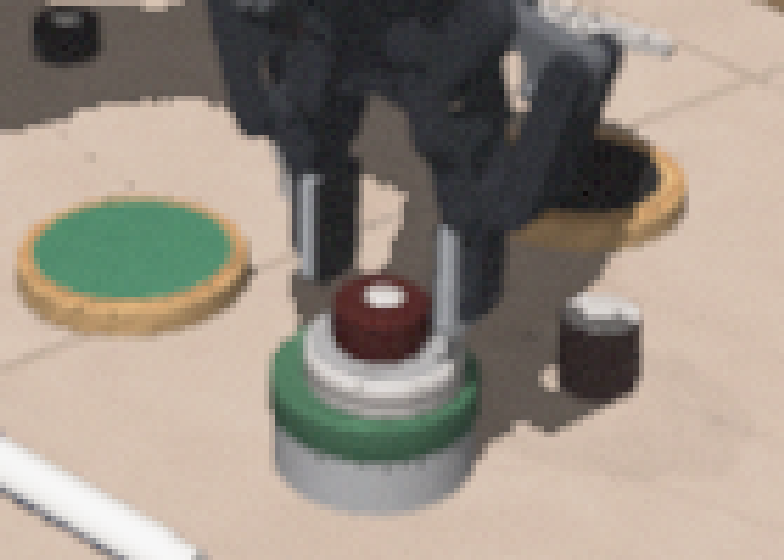

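View pics/w2.png

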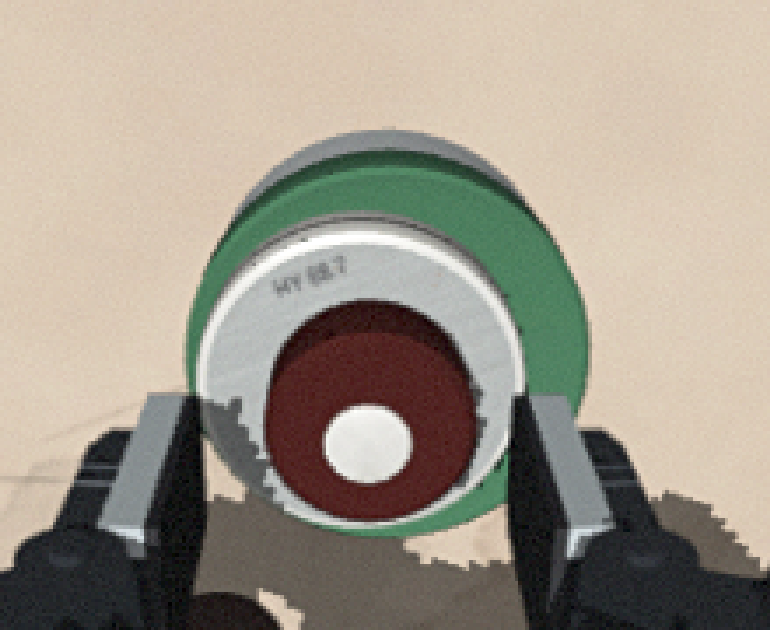

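The fingers straddle the sample, with its face at wrist pixel (285,267). I'll compute the remaining offset.

```bash
cat >> w.py <<'E'
def tool():
    s=arm.read_state(); from scipy.spatial.transform import Rotation as Ro
    return np.array(s["position"]),Ro.from_quat(s["ee_rot"]).as_matrix(),s
def need(xyz):
    p,R,s=tool(); return (R.T@(np.array(xyz,float)-p)).round(1)
E
python3 - <<'E'
from w import *
d=arm.get_image("wrist"); p,R,s=tool(); print(s["clock"],p)
f=circ(d,(265,250,305,282),lambda r,g,b:(r+g+b>450),62); print(f)
print("lid",circ(d,(225,160,360,300),greenf,34))
print(need([*f[0],73.5]))
E
```

```text
3.35 [ 445.71349527 -119.12907723   82.37342054]
(array([ 443.8, -118.7]), 5.9, array([ 443.8, -118.7]), 5.9, np.int32(433))
lid (array([ 441.3, -115.8]), 31.9, array([ 441.4, -115.6]), 32.6, np.int32(2559))
[1.8 0.9 8.9]
```

>>> {"op": "drive_tool", "data": {
  "plan": [
    [[0.0015, 0.001, 0.004], 0],
    [[0, 0, 0.003], 0],
    [[0, 0, 0], 0]
  ]
}}

```text
clock: 3.72
position: [443.1, -118.5, 74.0]
ee_rot: [-0.126, 0.992, 0.0, -0.0]
contact_force: [0.7, -0.4, 0.1]
gripper_width: 42.4
```

>>> {"op": "drive_tool", "data": {
  "plan": [
    [[0, 0, 0], 0],
    [[0, 0, 0], 0],
    [[0, 0, 0], 0]
  ],
  "fingers": 1
}}

```text
clock: 4.1
position: [443.5, -118.6, 74.5]
ee_rot: [-0.126, 0.992, -0.0, 0.0]
contact_force: [-0.3, 0.1, 4.2]
gripper_width: 27.4
```

```bash
python3 - <<'E'
from w import *
p,R,s=tool(); print(s["clock"],p,s["gripper_width"],s["contact_force"])
d=arm.get_image("scene"); crop(d,240,200,340,300,5.6,"s3.png")
E
```

```text
4.1 [ 443.46625233 -118.57812802   74.54195396] 27.35501972459441 [-0.34522249  0.11325005  4.16268735]
```

View pics/s3.png

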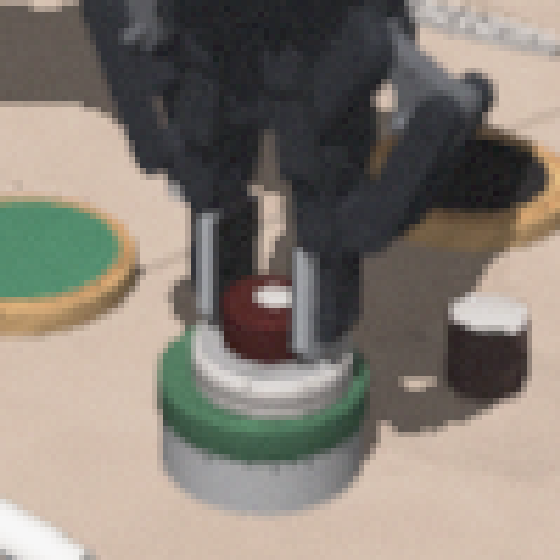

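>>> {"op": "drive_tool", "data": {
  "plan": [
    [[0, 0, -0.002], 0],
    [[0, 0, -0.006], 0],
    [[0, 0, -0.012], 0],
    [[0, 0, -0.01], 0]
  ]
}}

```text
clock: 4.65
position: [443.7, -118.5, 105.3]
ee_rot: [-0.126, 0.992, -0.0, 0.0]
contact_force: [-0.3, 0.9, 0.2]
gripper_width: 27.3
```

```bash
python3 - <<'E'
from w import *
p,R,s=tool(); print(s["clock"],p,s["gripper_width"],s["contact_force"])
d=arm.get_image("scene"); crop(d,240,180,340,300,4.6,"s4.png")
w=arm.get_image("wrist"); crop(w,180,140,400,320,3.5,"w4.png")
E
```

```text
4.65 [ 443.660252   -118.54381307  105.33445114] 27.314424382373286 [-0.34442182  0.86162676  0.24579445]
```

View pics/s4.png

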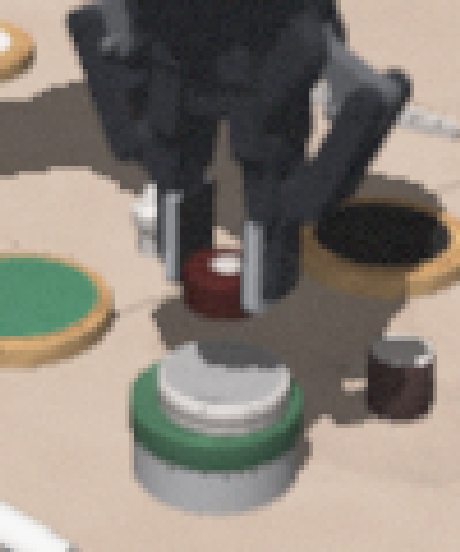

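View pics/w4.png

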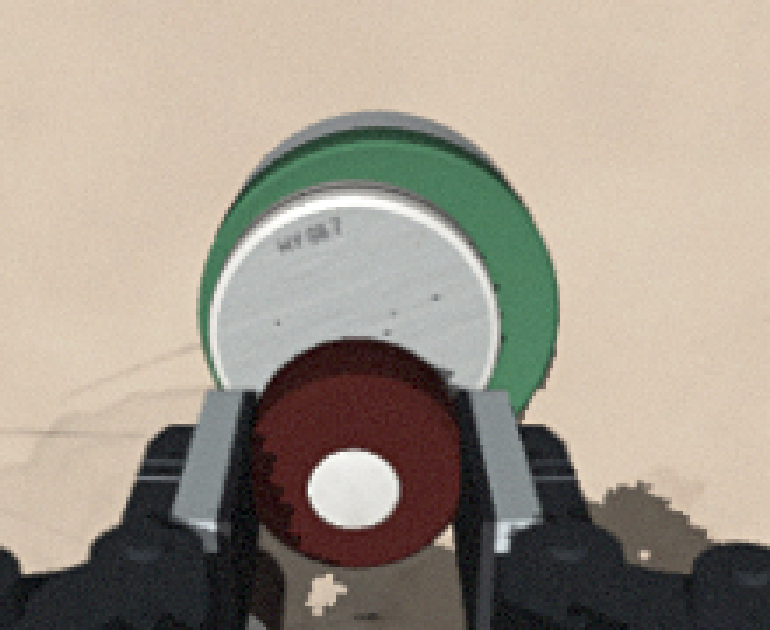

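Gripped and lifted upright. I'll carry it to above the red rest.

>>> {"op": "drive_tool", "data": {
  "plan": [
    [[-0.0113, 0.0407, 0], 0],
    [[-0.0143, 0.0511, 0], 0],
    [[-0.0143, 0.0511, 0], 0],
    [[-0.0143, 0.0511, 0], 0],
    [[-0.0143, 0.0511, 0], 0],
    [[-0.0114, 0.0409, 0], 0],
    [[-0.006, 0.0206, 0.02], 0],
    [[0, 0, 0.01], 0],
    [[0, 0, 0], 0],
    [[0, 0, 0], 0]
  ]
}}

```text
clock: 6.0
position: [450.0, 199.0, 74.7]
ee_rot: [-0.126, 0.992, -0.0, 0.0]
contact_force: [-0.9, -0.4, -0.2]
gripper_width: 27.2
```

```bash
python3 - <<'E'
from w import *
w=arm.get_image("wrist"); cv2.imwrite("pics/w5.png",w["image"][:,:,::-1])
p,R,s=tool(); print(s["clock"],p,s["gripper_width"],s["contact_force"])
print(need([450,200,41]))
E
```

```text
6.05 [450.114122   199.08038955  74.84131242] 27.336528352450706 [-0.57013291  0.62754408 -0.58039006]
[-0.1  0.9 33.8]
```

View pics/w5.png

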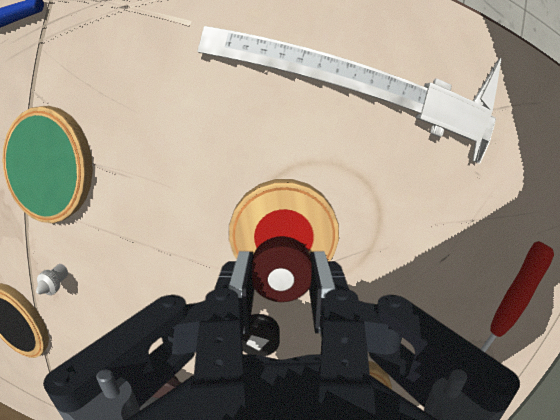

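The sample hangs over the red rest, with the inlay at about (284,230). I'll fit its visible arc.

```bash
cat >> w.py <<'E'
from scipy.optimize import least_squares
def arc(d,m,z,r,keep,flip=False):
    """fixed-radius circle fit to the contour pixels with keep(u,v)"""
    n,l,st,c=cv2.connectedComponentsWithStats(m.astype(np.uint8)); i=1+np.argmax(st[1:,4])
    ct,_=cv2.findContours((l==i).astype(np.uint8),0,cv2.CHAIN_APPROX_NONE); ct=max(ct,key=len)[:,0,:].astype(float)
    P=np.array([onz(d,*q,z,True) for q in ct if keep(*q)])
    f=least_squares(lambda c:np.hypot(*(P-c).T)-r,P.mean(0),loss="soft_l1")
    return f.x.round(1),len(P),np.sqrt(np.mean(f.fun**2)).round(2)
E
python3 - <<'E'
from w import *
d=arm.get_image("wrist")
m=mask(d["image"],(220,170,350,300),lambda r,g,b:(r>140)&(r>2.2*g))
print("inlay",arc(d,m,12,17.7,lambda u,v:v<236))
m=mask(d["image"],(220,170,350,300),lambda r,g,b:(r-b>50)&(r>140))
print("rim",arc(d,m,12,33.7,lambda u,v:v<222))
E
```

```text
inlay (array([450.8, 200.2]), 90, np.float64(5.42))
rim (array([449.3, 199.2]), 139, np.float64(0.68))
```

>>> {"op": "drive_tool", "data": {
  "plan": [
    [[0, 0.001, 0.02], 0],
    [[0, 0, 0.01], 0],
    [[0, 0, 0.0025], 0],
    [[0, 0, 0], 0]
  ]
}}

```text
clock: 6.6
position: [449.8, 200.7, 42.0]
ee_rot: [-0.126, 0.992, 0.0, 0.0]
contact_force: [0.4, 0.1, -0.3]
gripper_width: 27.5
```

>>> {"op": "drive_tool", "data": {
  "plan": [
    [[0, -0.0005, 0.001], 0],
    [[0, 0, 0.0005], 0],
    [[0, 0, 0], 0]
  ]
}}

```text
clock: 6.98
position: [450.1, 200.5, 41.1]
ee_rot: [-0.126, 0.992, 0.0, 0.001]
contact_force: [-1.2, -0.3, 5.5]
gripper_width: 27.3
```

>>> {"op": "drive_tool", "data": {
  "plan": [
    [[0, 0, 0], 0],
    [[0, 0, 0], 0],
    [[0, 0, 0], 0],
    [[0, 0, -0.02], 0],
    [[0, 0, -0.04], 0],
    [[0, 0, 0], 0]
  ],
  "fingers": 0
}}

```text
clock: 7.72
position: [451.3, 201.6, 102.9]
ee_rot: [-0.126, 0.992, 0.002, 0.003]
contact_force: [0.4, -0.5, -0.3]
gripper_width: 43.1
```

```bash
python3 - <<'E'
from w import *
w=arm.get_image("wrist"); cv2.imwrite("pics/w6.png",w["image"][:,:,::-1])
p,R,s=tool(); print(s["clock"],p,s["gripper_width"],s["contact_force"])
E
```

```text
7.775 [450.20083024 200.75120307 101.37617937] 42.466219799139544 [-0.14532906  0.28218097 -0.34904252]
```

View pics/w6.png

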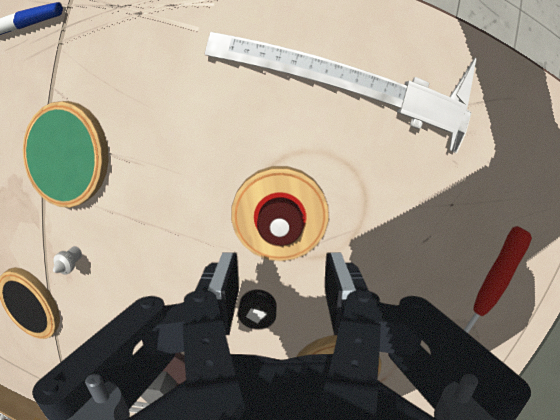

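The sample stands on the red inlay, upright and concentric at (280,224). Back to the stack for the block.

>>> {"op": "drive_tool", "data": {
  "plan": [
    [[0.0113, -0.041, -0.01], 0],
    [[0.0143, -0.0515, -0.01], 0],
    [[0.0143, -0.0515, -0.01], 0],
    [[0.0143, -0.0515, 0], 0],
    [[0.0143, -0.0515, 0], 0],
    [[0.0113, -0.041, 0], 0],
    [[0.0055, -0.0205, 0], 0],
    [[0, 0, 0], 0],
    [[0, 0, 0], 0]
  ],
  "fingers": -0.46
}}

```text
clock: 8.9
position: [443.9, -119.4, 129.6]
ee_rot: [-0.126, 0.992, 0.0, -0.001]
contact_force: [-1.0, 0.0, 0.2]
gripper_width: 62.1
```

```bash
python3 - <<'E'
from w import *
w=arm.get_image("wrist"); crop(w,180,130,400,320,3.4,"w7.png"); np.save("w7.npy",w["image"])
p,R,s=tool(); print(s["clock"],p,s["gripper_width"],s["contact_force"])
m=mask(w["image"],(225,140,340,280),lambda r,g,b:(abs(r-b)<14)&(abs(r-g)<14)&(r+g+b>380))
cv2.imwrite("pics/m7.png",m*255)
print("block",arc(w,m,46,25,lambda u,v:True)); print("lid",circ(w,(225,140,360,290),greenf,34))
E
```

```text
8.95 [ 444.05759051 -119.14683901  129.82913975] 62.326595027143846 [-1.11318867 -0.30270148 -0.89413701]
block (array([ 442.9, -119.9]), 205, np.float64(0.55))
lid (array([ 443. , -115.3]), 32.8, array([ 442.8, -115. ]), 33.4, np.int32(2157))
```

View pics/w7.png

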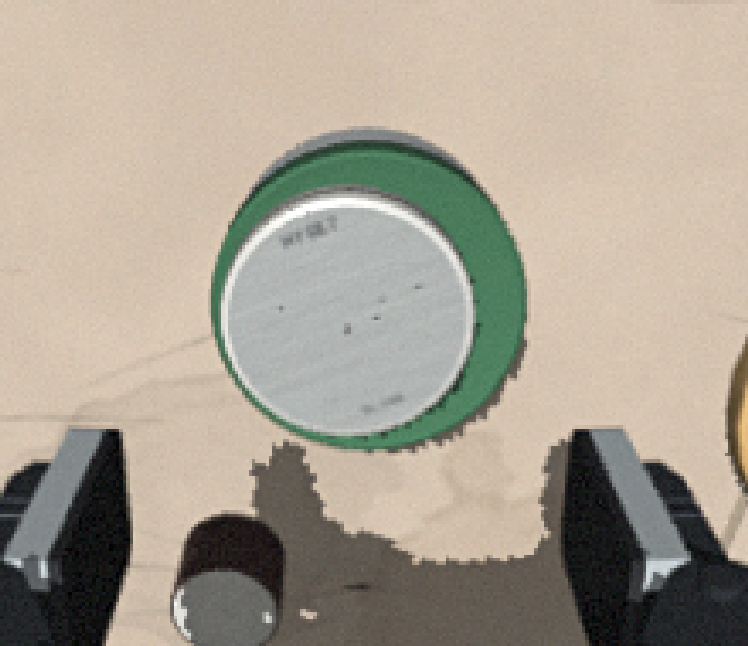

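View pics/m7.png

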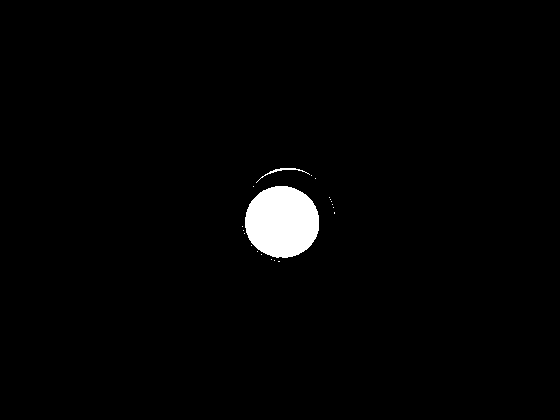

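Block top centre is at (442.9, -119.9), in agreement with the mask. Descending.

>>> {"op": "drive_tool", "data": {
  "plan": [
    [[0.0013, -0.0005, 0.03], 0],
    [[0, 0, 0.03], 0],
    [[0, 0, 0.009], 0],
    [[0, 0, 0], 0],
    [[0, 0, 0], 0]
  ]
}}

```text
clock: 9.57
position: [444.1, -120.3, 62.3]
ee_rot: [-0.126, 0.992, -0.0, 0.001]
contact_force: [0.7, 0.7, 0.2]
gripper_width: 62.4
```

```bash
python3 - <<'E'
from w import *
p,R,s=tool(); print(s["clock"],p,s["gripper_width"],s["contact_force"])
d=arm.get_image("scene"); crop(d,220,200,360,300,5.6,"s8.png")
w=arm.get_image("wrist"); crop(w,180,170,400,320,3.5,"w8.png")
E
```

```text
9.575 [ 444.07206213 -120.28723518   62.25650837] 62.361312730956584 [0.65319606 0.7154194  0.1752722 ]
```

View pics/s8.png

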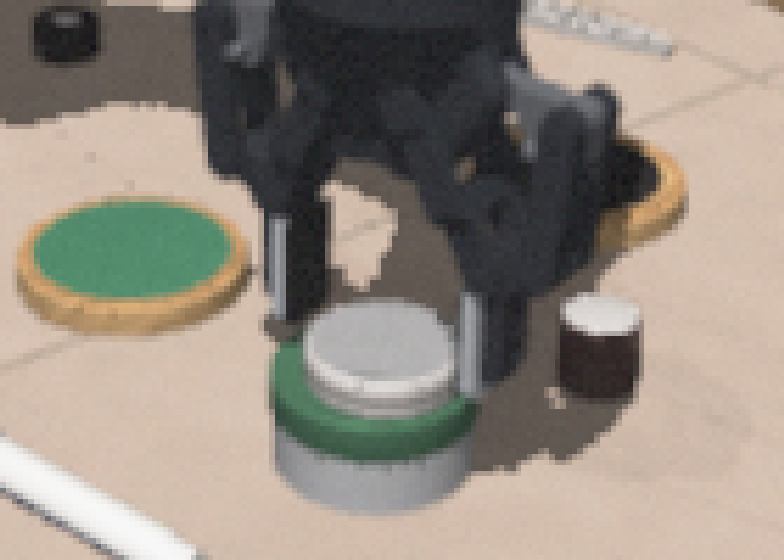

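View pics/w8.png

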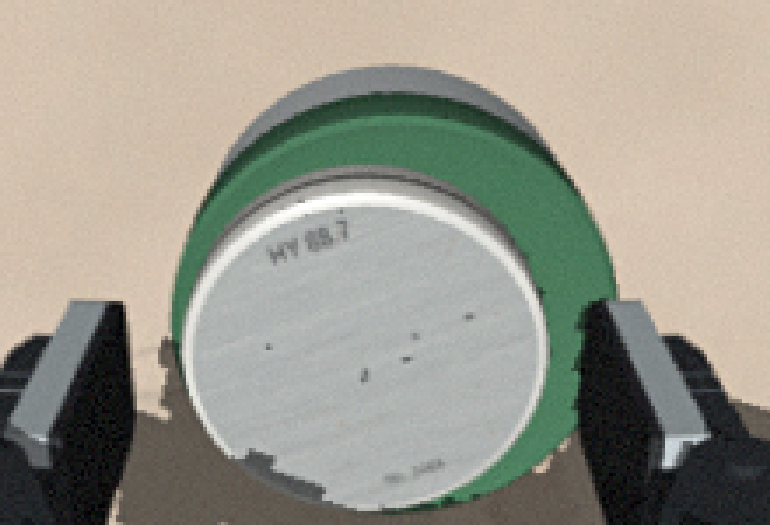

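The fingers straddle the block, which sits about 1.8 mm toward +y of their mid-line. I'll shift and go lower.

>>> {"op": "drive_tool", "data": {
  "plan": [
    [[0.0005, 0.0015, 0.002], 0],
    [[0, 0, 0.001], 0],
    [[0, 0, 0], 0]
  ]
}}

```text
clock: 10.05
position: [442.3, -119.3, 58.3]
ee_rot: [-0.126, 0.992, -0.0, -0.0]
contact_force: [-0.4, -0.3, 0.5]
gripper_width: 62.2
```

>>> {"op": "drive_tool", "data": {
  "plan": [
    [[0, 0, 0], 0],
    [[0, 0, 0], 0],
    [[0, 0, 0], 0]
  ],
  "fingers": 1
}}

```text
clock: 10.42
position: [442.4, -119.4, 58.9]
ee_rot: [-0.126, 0.992, -0.0, -0.0]
contact_force: [-1.0, 0.6, 5.7]
gripper_width: 47.8
```

```bash
python3 - <<'E'
from w import *
p,R,s=tool(); print(s["clock"],p,s["gripper_width"],s["contact_force"])
d=arm.get_image("scene"); crop(d,220,200,360,300,5.6,"s9.png")
E
```

```text
10.425 [ 442.35173251 -119.38667459   58.87381637] 47.787846185383934 [-1.01185942  0.56326972  5.68409916]
```

View pics/s9.png

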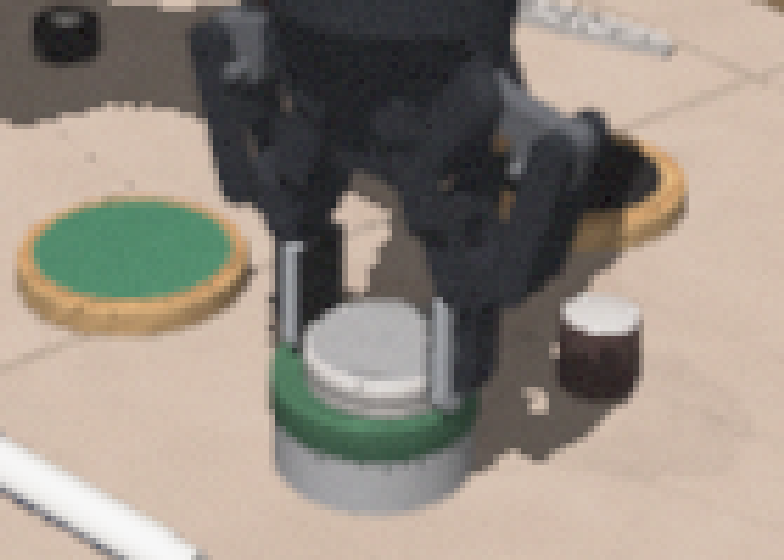

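>>> {"op": "drive_tool", "data": {
  "plan": [
    [[0, 0, -0.002], 0],
    [[0, 0, -0.004], 0],
    [[0, 0, -0.01], 0],
    [[0, 0, -0.02], 0],
    [[0, 0, -0.03], 0]
  ]
}}

```text
clock: 11.1
position: [441.6, -119.3, 124.8]
ee_rot: [-0.126, 0.992, 0.0, -0.001]
contact_force: [0.6, 0.3, -1.7]
gripper_width: 47.3
```

```bash
python3 - <<'E'
from w import *
p,R,s=tool(); print(s["clock"],p,s["gripper_width"],s["contact_force"])
d=arm.get_image("scene"); crop(d,220,170,360,300,4.6,"s10.png")
w=arm.get_image("wrist"); crop(w,180,130,420,320,3.3,"w10.png")
print("lid",circ(w,(200,120,360,240),greenf,34))
E
```

```text
11.1 [ 441.64844009 -119.2611607   124.80279257] 47.29639304566619 [ 0.63708219  0.32534367 -1.71011346]
lid (array([ 442.5, -115.6]), 32.1, array([ 442.6, -115.2]), 32.9, np.int32(4221))
```

View pics/s10.png

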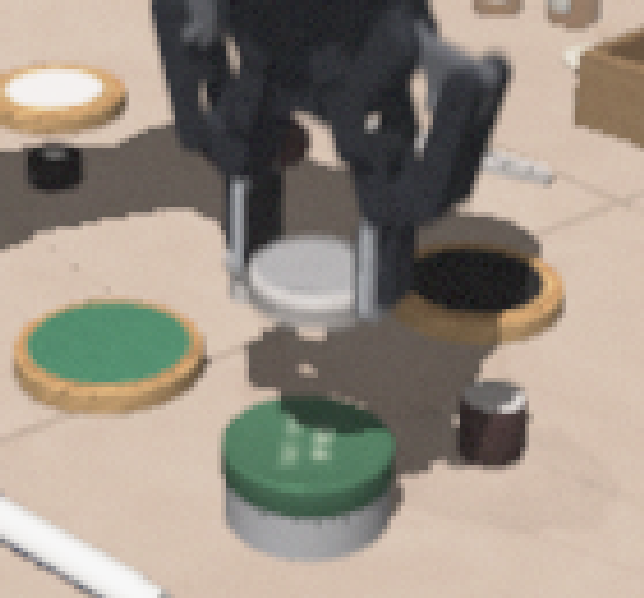

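View pics/w10.png

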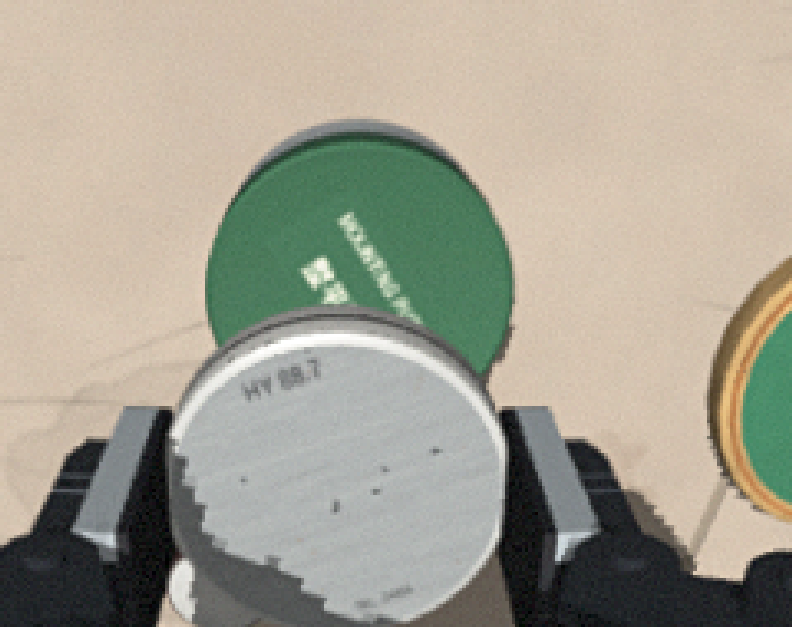

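The block is held level and the tin stayed in place. Before carrying it to white, I'll check how close the machine is to the white rest.

```bash
python3 - <<'E'
from w import *
d=arm.get_image("scene")
for q in [(118,168),(262,148),(190,160)]: print(q,onz(d,*q,0).round())
w=arm.get_image("wrist"); cv2.imwrite("pics/w11.png",w["image"][:,:,::-1])
E
```

```text
(118, 168) [413. 679.]
(262, 148) [911. 589.]
(190, 160) [633. 618.]
```

View pics/w11.png

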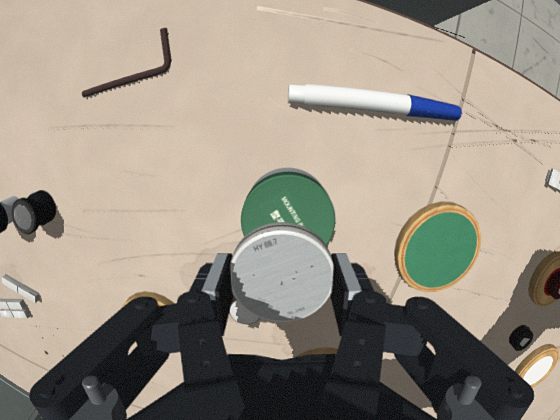

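The machine is about 300 mm beyond the white rest, so the way is clear.

>>> {"op": "drive_tool", "data": {
  "plan": [
    [[-0.0187, 0.0278, 0], 0],
    [[-0.0311, 0.0463, 0], 0],
    [[-0.0311, 0.0463, 0], 0],
    [[-0.0311, 0.0463, 0], 0],
    [[-0.0311, 0.0463, 0], 0],
    [[-0.0311, 0.0463, 0], 0],
    [[-0.0311, 0.0463, 0], 0],
    [[-0.0249, 0.037, 0], 0],
    [[-0.0124, 0.0185, 0.02], 0],
    [[0, 0, 0.025], 0],
    [[0, 0, 0.005], 0],
    [[0, 0, 0], 0]
  ]
}}

```text
clock: 12.8
position: [586.6, 290.5, 73.5]
ee_rot: [-0.126, 0.992, -0.001, -0.001]
contact_force: [-0.2, 0.1, -2.3]
gripper_width: 47.3
```

```bash
python3 - <<'E'
from w import *
w=arm.get_image("wrist"); cv2.imwrite("pics/w12.png",w["image"][:,:,::-1])
p,R,s=tool(); print(s["clock"],p,s["gripper_width"],s["contact_force"])
m=mask(w["image"],(190,130,380,300),lambda r,g,b:(r-b>50)&(r>140)); cv2.imwrite("pics/m12.png",m*255)
for vm in (195,210,225): print("rim",arc(w,m,12,42,lambda u,v:v<vm))
E
```

```text
12.85 [587.11130781 290.78395038  74.49103333] 46.76184597601572 [ 0.04713178  0.39034506 -1.66139704]
rim (array([585.6, 290.3]), 182, np.float64(6.82))
rim (array([586.3, 290.1]), 252, np.float64(7.83))
rim (array([586.7, 290. ]), 312, np.float64(8.07))
```

View pics/w12.png

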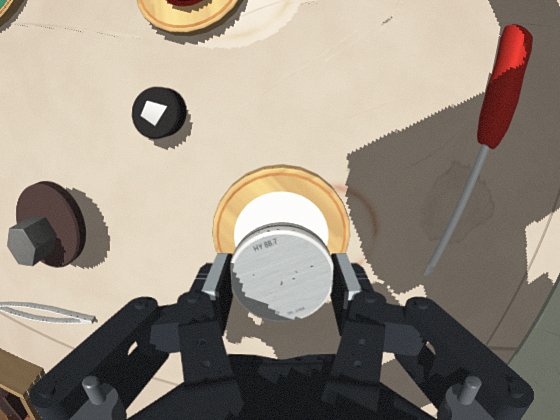

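The block is over the white inlay and the rim fit gives a centre near (586, 290). Lowering.

>>> {"op": "drive_tool", "data": {
  "plan": [
    [[0.001, 0, 0.02], 0],
    [[0, 0, 0.012], 0],
    [[0, 0, 0.003], 0],
    [[0, 0, 0], 0],
    [[0, 0, 0], 0]
  ]
}}

```text
clock: 13.48
position: [586.4, 291.1, 40.1]
ee_rot: [-0.126, 0.992, 0.0, 0.001]
contact_force: [-0.2, 0.2, -2.0]
gripper_width: 47.2
```

>>> {"op": "drive_tool", "data": {
  "plan": [
    [[0, 0, 0.002], 0],
    [[0, 0, 0], 0],
    [[0, 0, 0.001], 0],
    [[0, 0, 0], 0]
  ]
}}

```text
clock: 13.98
position: [586.1, 291.0, 37.5]
ee_rot: [-0.126, 0.992, 0.0, 0.0]
contact_force: [-2.0, -0.4, 6.3]
gripper_width: 47.2
```

Contact (+6 N against a −2 N load). Releasing and lifting.

>>> {"op": "drive_tool", "data": {
  "plan": [
    [[0, 0, 0], 0],
    [[0, 0, 0], 0],
    [[0, 0, 0], 0],
    [[0, 0, -0.02], 0],
    [[0, 0, -0.045], 0],
    [[0, 0, 0], 0]
  ],
  "fingers": -0.5
}}

```text
clock: 14.72
position: [588.2, 292.4, 105.6]
ee_rot: [-0.127, 0.992, 0.002, 0.004]
contact_force: [0.3, 0.5, -1.3]
gripper_width: 63.8
```

```bash
python3 - <<'E'
from w import *
w=arm.get_image("wrist"); cv2.imwrite("pics/w13.png",w["image"][:,:,::-1])
p,R,s=tool(); print(s["clock"],p,s["gripper_width"],s["contact_force"])
print(need([619,132,150]))
E
```

```text
14.775 [586.82788838 291.53366455 103.33070307] 63.9408501627845 [-0.35640162 -0.58547703 -0.932984  ]
[   8.6 -162.4  -47. ]
```

View pics/w13.png

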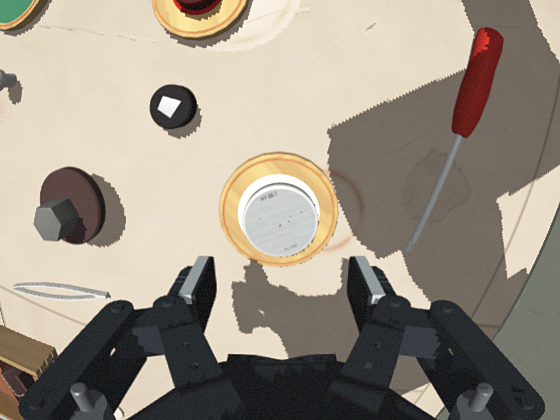

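The block is concentric on the white inlay at (280,219). The slug is next.

>>> {"op": "drive_tool", "data": {
  "plan": [
    [[0.002, -0.035, -0.02], 0],
    [[0.002, -0.045, -0.02], 0],
    [[0.002, -0.045, -0.007], 0],
    [[0.002, -0.025, 0], 0],
    [[0.0006, -0.0124, 0], 0],
    [[0, 0, 0], 0],
    [[0, 0, 0], 0]
  ],
  "fingers": 0
}}

```text
clock: 15.65
position: [618.0, 132.3, 147.8]
ee_rot: [-0.127, 0.992, -0.0, -0.0]
contact_force: [0.2, 0.3, 0.5]
gripper_width: 42.8
```

```bash
python3 - <<'E'
from w import *
w=arm.get_image("wrist"); cv2.imwrite("pics/w14.png",w["image"][:,:,::-1]); crop(w,220,150,350,270,6,"w14c.png")
p,R,s=tool(); print(s["clock"],p,s["gripper_width"],s["contact_force"])
E
```

```text
15.7 [618.02334609 132.45679272 147.93879454] 43.05763446115635 [0.2405176  0.93633766 0.49415892]
```

View pics/w14.png

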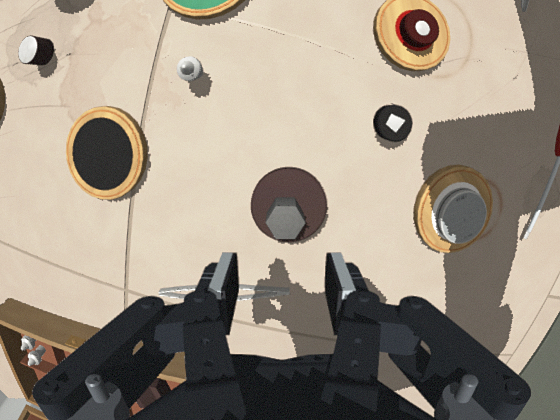

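View pics/w14c.png

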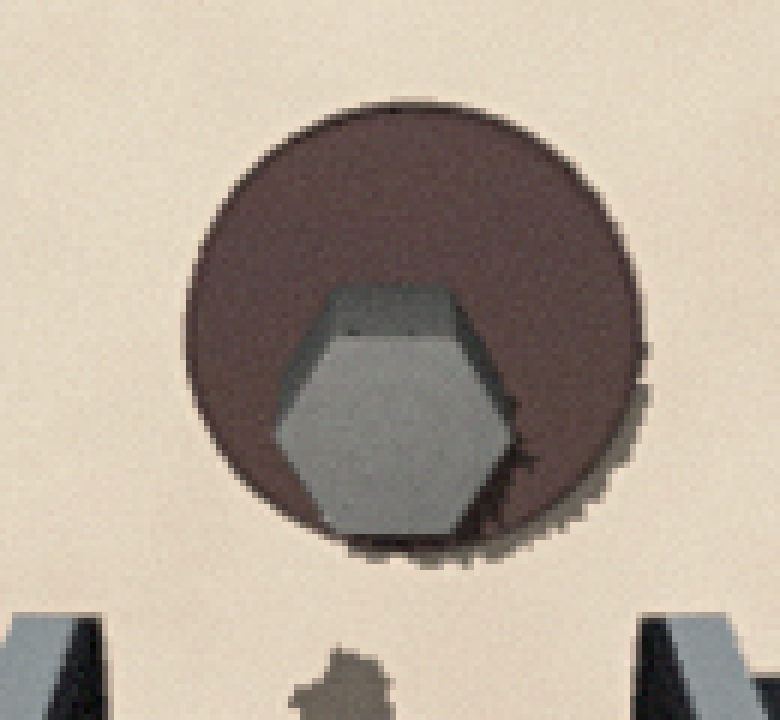

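The hex corners point along the jaw axis: top-face corners at crop (275,435), (330,337), (460,337), (515,437), (452,533) and (333,533). I'll compute its pose.

```bash
python3 - <<'E'
from w import *
w=arm.get_image("wrist"); p,R,s=tool(); print(p)
V=np.array([(275,435),(330,337),(460,337),(515,437),(452,533),(333,533)])/6+[220,150]
P=np.array([onz(w,*q,54,True) for q in V]); c=P.mean(0); print("slug",c.round(1),np.hypot(*(P-c).T).round(1))
L=(np.c_[P-c,np.zeros(6)]@R)[:,:2]; a=np.degrees(np.arctan2(L[:,1],L[:,0])); print("corner angles in tool xy",a.round(1), ((a-0)%60).round(1))
m=mask(w["image"],(230,150,340,250),lambda r,g,b:(r+g+b<360))
print("anvil head",circ(w,(230,150,340,250),lambda r,g,b:(r+g+b<330),29.5))
for n,box,fn,z in [("black",(60,100,150,205),lambda r,g,b:r+g+b<200,12)]: print(n,circ(w,box,fn,z))
E
```

```text
[618.04688465 132.49242011 148.05583929]
slug [620.  135.6] [13.7 14.  14.1 13.9 13.9 14. ]
corner angles in tool xy [ -89.2  -31.4   31.6   90.3  150.5 -149.4] [30.8 28.6 31.6 30.3 30.5 30.6]
anvil head (array([615.2, 137.3]), 29.7, array([614.7, 137.8]), 30.5, np.int32(3657))
black (array([615.1, -31.3]), 31.3, array([615.1, -31.2]), 31.4, np.int32(3255))
```

```bash
python3 - <<'E'
from w import *
print(arm.read_state()["joints"])
E
```

```text
[ 4.66721394e-01  4.86651130e-01 -1.16168132e-01 -1.12565491e-04
 -9.68223863e-01 -1.78325768e+00]
```

>>> {"op": "drive_tool", "data": {
  "plan": [
    [[-0.0027, 0.0025, 0.01], 0],
    [[0, 0, 0], -10.2],
    [[0, 0, 0.02], -10.2],
    [[0, 0, 0.03], -10],
    [[0, 0, 0.019], 0],
    [[0, 0, 0], 0],
    [[0, 0, 0], 0]
  ]
}}

```text
clock: 16.62
position: [620.7, 135.0, 69.8]
ee_rot: [-0.382, 0.924, -0.0, 0.001]
contact_force: [0.6, -0.3, 0.1]
gripper_width: 42.7
```

```bash
python3 - <<'E'
from w import *
w=arm.get_image("wrist"); crop(w,180,150,400,320,3.5,"w15.png")
p,R,s=tool(); print(s["clock"],p,s["gripper_width"],s["contact_force"],R[:,1].round(3)); print(need([620,135.6,59.5]))
d=arm.get_image("scene"); crop(d,220,140,340,240,6,"s15.png")
E
```

```text
16.675 [620.87078029 135.03214497  70.22033913] 42.734034715984414 [0.92088881 0.52996148 1.32260325] [-0.706  0.708 -0.001]
[ 0.2  1.  10.7]
```

View pics/w15.png

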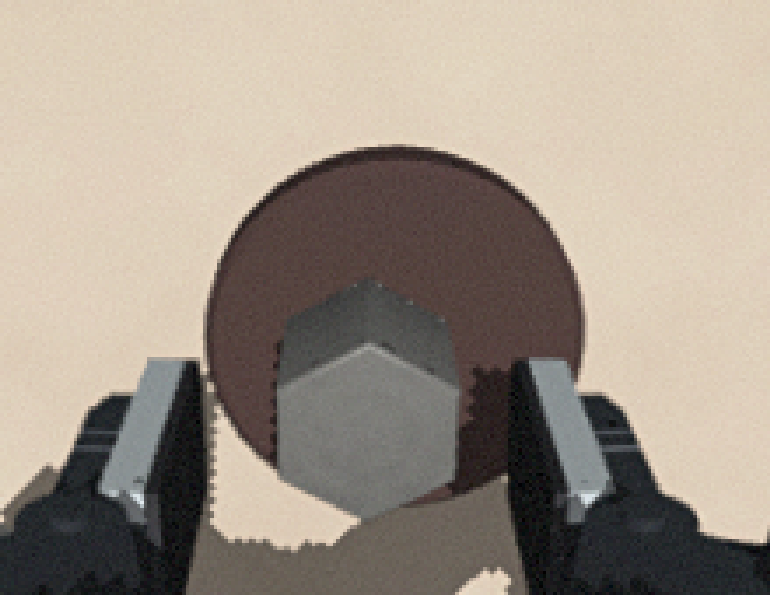

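View pics/s15.png

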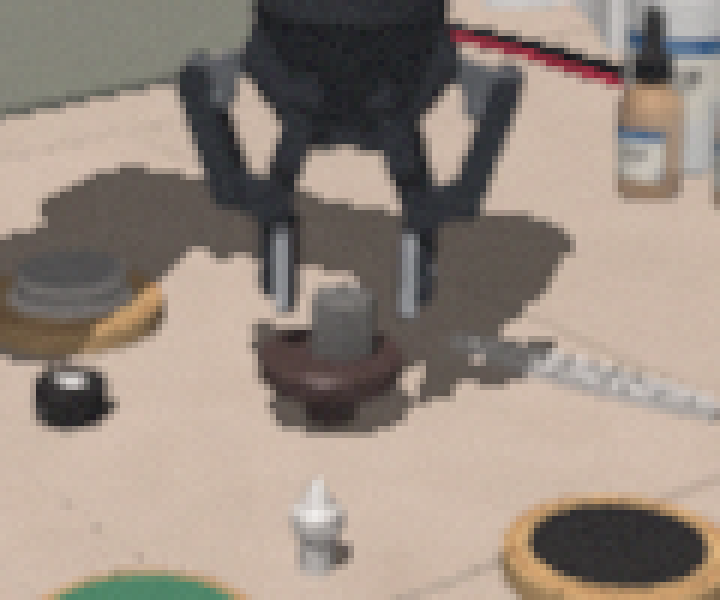

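The flats are now parallel to the pads. Slug is about 1.5 mm to +y of mid. Adjust, descend, grip.

>>> {"op": "drive_tool", "data": {
  "plan": [
    [[0, 0.0013, 0.006], 0],
    [[0, 0, 0.003], 0],
    [[0, 0, 0], 0]
  ]
}}

```text
clock: 17.1
position: [619.0, 135.3, 60.0]
ee_rot: [-0.382, 0.924, -0.0, -0.0]
contact_force: [-0.6, 0.7, 0.1]
gripper_width: 42.9
```

>>> {"op": "drive_tool", "data": {
  "plan": [
    [[0, 0, 0], 0],
    [[0, 0, 0], 0],
    [[0, 0, 0], 0],
    [[0, 0, 0], 0]
  ],
  "fingers": 1
}}

```text
clock: 17.6
position: [619.6, 135.5, 60.7]
ee_rot: [-0.382, 0.924, -0.0, 0.0]
contact_force: [-0.1, 0.5, 2.8]
gripper_width: 22.8
```

>>> {"op": "drive_tool", "data": {
  "plan": [
    [[0, 0, -0.002], 0],
    [[0, 0, -0.004], 0],
    [[0, 0, -0.01], 0],
    [[0, 0, -0.03], 0],
    [[0, 0, -0.03], 0]
  ]
}}

```text
clock: 18.23
position: [619.2, 135.4, 137.5]
ee_rot: [-0.382, 0.924, -0.0, -0.0]
contact_force: [0.8, 0.5, -0.6]
gripper_width: 22.9
```

```bash
python3 - <<'E'
from w import *
w=arm.get_image("wrist"); cv2.imwrite("pics/w16.png",w["image"][:,:,::-1])
p,R,s=tool(); print(s["clock"],p,s["gripper_width"],s["contact_force"]); print(need([588,-207,125]))
d=arm.get_image("scene"); crop(d,220,120,340,240,5,"s16.png")
E
```

```text
18.275 [621.76001683 136.10461082 142.67092743] 22.769588030608634 [1.01353918 0.11323226 3.45408516]
[ 266.4 -218.9   16.6]
```

View pics/w16.png

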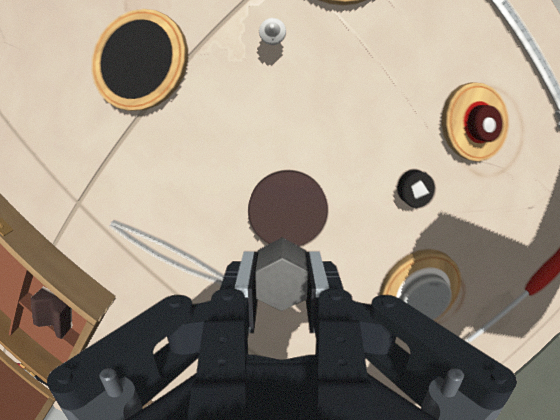

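View pics/s16.png

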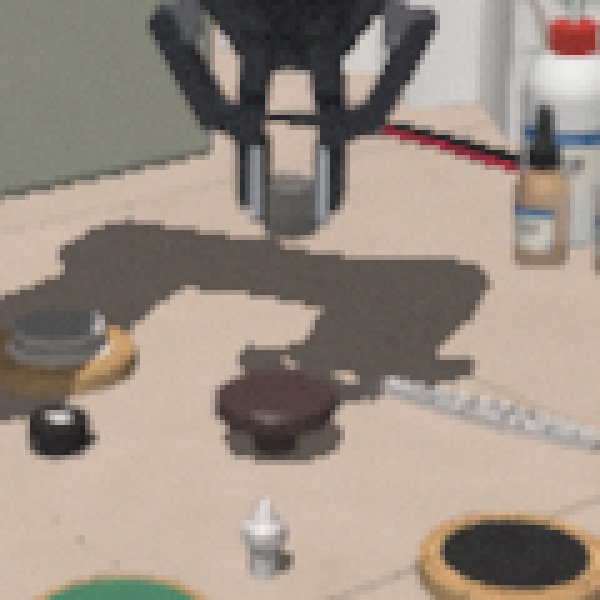

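The slug is held and the anvil is still standing. On to yellow.

>>> {"op": "drive_tool", "data": {
  "plan": [
    [[0.0245, -0.0206, 0], 0],
    [[0.0409, -0.0344, 0], 0],
    [[0.0409, -0.0344, 0], 0],
    [[0.0409, -0.0344, 0], 0],
    [[0.0409, -0.0344, 0], 0],
    [[0.0409, -0.0344, 0], 0],
    [[0.0245, -0.0206, 0.02], 0],
    [[0.0123, -0.0103, 0.02], 0],
    [[0, 0, 0.02], 0],
    [[0, 0, 0], 0],
    [[0, 0, 0], 0]
  ]
}}

```text
clock: 19.7
position: [589.2, -209.9, 76.5]
ee_rot: [-0.382, 0.924, -0.0, 0.0]
contact_force: [-0.2, 0.2, -0.2]
gripper_width: 22.7
```

```bash
python3 - <<'E'
from w import *
w=arm.get_image("wrist"); cv2.imwrite("pics/w17.png",w["image"][:,:,::-1])
p,R,s=tool(); print(s["clock"],p,s["gripper_width"],s["contact_force"])
m=mask(w["image"],(200,130,370,300),lambda r,g,b:(r-b>50)&(r>140)); cv2.imwrite("pics/m17.png",m*255)
for vm in (205,215,225): print("rim",arc(w,m,12,34,lambda u,v:v<vm))
E
```

```text
19.75 [ 589.44073808 -209.93325504   77.01027179] 22.81277790776692 [ 0.21379725 -0.37146172 -1.66141897]
rim (array([ 588.5, -211. ]), 131, np.float64(0.61))
rim (array([ 588.6, -211.1]), 152, np.float64(0.65))
rim (array([ 588.7, -211.1]), 172, np.float64(0.68))
```

View pics/w17.png

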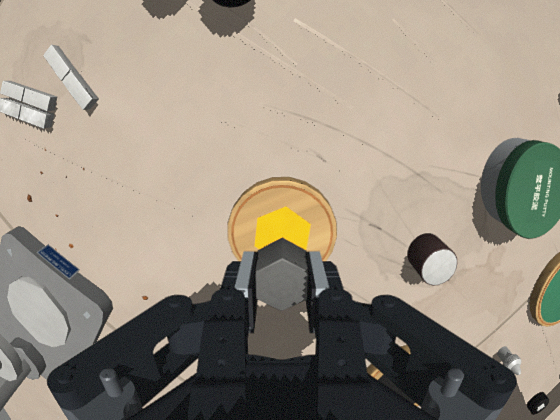

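The rim fit for yellow gives (588.6, -211.1), which is within 1.5 mm of the tool. Lowering.

>>> {"op": "drive_tool", "data": {
  "plan": [
    [[0.001, 0, 0.02], 0],
    [[0, 0, 0.01], 0],
    [[0, 0, 0.002], 0],
    [[0, 0, 0], 0],
    [[0, 0, 0], 0]
  ]
}}

```text
clock: 20.38
position: [588.4, -211.3, 45.0]
ee_rot: [-0.382, 0.924, -0.0, 0.001]
contact_force: [0.1, -0.2, -1.5]
gripper_width: 22.7
```

>>> {"op": "drive_tool", "data": {
  "plan": [
    [[0, 0, 0.001], 0],
    [[0, 0, 0.0005], 0],
    [[0, 0, 0], 0]
  ]
}}

```text
clock: 20.75
position: [587.9, -211.2, 42.8]
ee_rot: [-0.382, 0.924, 0.0, -0.0]
contact_force: [0.4, 0.2, -1.3]
gripper_width: 22.4
```

>>> {"op": "drive_tool", "data": {
  "plan": [
    [[0, 0, 0.001], 0],
    [[0, 0, 0], 0],
    [[0, 0, 0], 0]
  ]
}}

```text
clock: 21.12
position: [588.0, -211.2, 42.6]
ee_rot: [-0.382, 0.924, -0.0, 0.0]
contact_force: [-2.5, 1.3, 5.4]
gripper_width: 22.8
```

Contact. Releasing.

>>> {"op": "drive_tool", "data": {
  "plan": [
    [[0, 0, 0], 0],
    [[0, 0, 0], 0],
    [[0, 0, 0], 0],
    [[0, 0, -0.02], 0],
    [[0, 0, -0.045], 0],
    [[0, 0, 0], 0]
  ],
  "fingers": 0
}}

```text
clock: 21.88
position: [590.6, -211.7, 110.8]
ee_rot: [-0.382, 0.924, -0.002, 0.004]
contact_force: [0.2, 1.2, 0.1]
gripper_width: 42.9
```

```bash
python3 - <<'E'
from w import *
w=arm.get_image("wrist"); cv2.imwrite("pics/w18.png",w["image"][:,:,::-1])
p,R,s=tool(); print(s["clock"],p,s["gripper_width"],s["contact_force"],s["joints"])
print(need([443,-115.3,130]))
E
```

```text
21.925 [ 588.99972706 -211.28660793  108.56568396] 42.662516563454446 [-0.80581695 -0.59270839  0.25875395] [-8.61977626e-02  5.18305781e-01 -1.76461911e-01 -2.61168714e-05
 -8.71917620e-01 -7.01235908e-01]
[ 35.7 171.  -22.1]
```

View pics/w18.png

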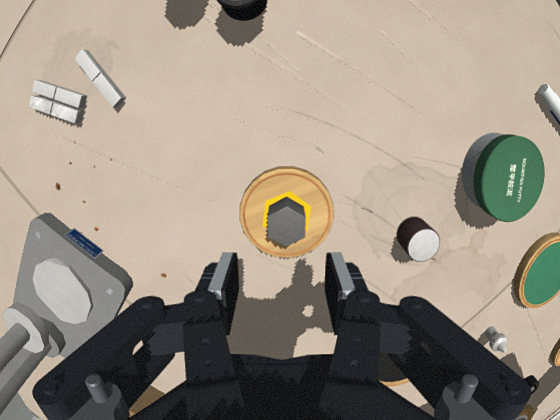

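The slug stands on the yellow hexagon at (287,216). The tin is next.

>>> {"op": "drive_tool", "data": {
  "plan": [
    [[0.008, 0.038, -0.01], 0],
    [[0.01, 0.049, -0.012], 0],
    [[0.01, 0.049, 0], 0],
    [[0.0057, 0.026, 0], 0],
    [[0.002, 0.009, 0], 0],
    [[0, 0, 0], 10.1],
    [[0, 0, 0], 10.1],
    [[0, 0, 0], 10.2],
    [[0, 0, 0], 0],
    [[0, 0, 0], 0]
  ],
  "fingers": -1
}}

```text
clock: 23.18
position: [442.3, -115.4, 128.4]
ee_rot: [-0.127, 0.992, -0.0, -0.0]
contact_force: [-1.1, 0.0, 0.8]
gripper_width: 85.6
```

```bash
python3 - <<'E'
from w import *
w=arm.get_image("wrist"); cv2.imwrite("pics/w19.png",w["image"][:,:,::-1])
p,R,s=tool(); print(s["clock"],p,s["gripper_width"],s["contact_force"],R[:,1])
f=circ(w,(220,140,350,300),greenf,34);print("lid",f)
m=mask(w["image"],(220,140,350,300),greenf); print(arc(w,m,34,33,lambda u,v:v>210))
print("green",circ(w,(375,180,480,310),greenf,12))
print(need([*f[0],45]))
E
```

```text
23.225 [ 442.19574626 -115.36908753  128.5369131 ] 85.60953679037867 [ 0.04859042  0.73157126 -0.32259164] [-2.51801579e-01  9.67778882e-01  3.20266697e-05]
lid (array([ 443. , -115.2]), 32.7, array([ 442.6, -114.8]), 33.5, np.int32(6286))
(array([ 442.6, -115.1]), 144, np.float64(0.7))
green (array([446. ,  23.2]), 35.4, array([446.2,  23.2]), 35.7, np.int32(4057))
[-0.9 -0.  83.5]
```

View pics/w19.png

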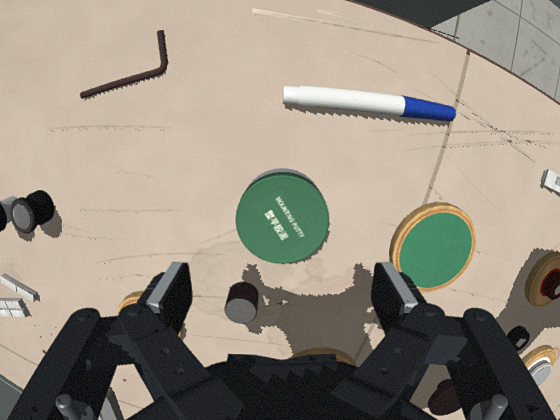

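>>> {"op": "drive_tool", "data": {
  "plan": [
    [[-0.0005, 0.001, 0.03], 0],
    [[0, 0, 0.035], 0],
    [[0, 0, 0.018], 0],
    [[0, 0, 0.004], 0],
    [[0, 0, 0], 0],
    [[0, 0, 0], 0]
  ]
}}

```text
clock: 23.98
position: [443.0, -114.1, 42.7]
ee_rot: [-0.126, 0.992, -0.0, 0.001]
contact_force: [-0.3, -0.1, -1.1]
gripper_width: 85.7
```

```bash
python3 - <<'E'
from w import *
w=arm.get_image("wrist"); crop(w,160,150,410,330,3.2,"w20.png")
p,R,s=tool(); print(s["clock"],p,s["gripper_width"],s["contact_force"])
d=arm.get_image("scene"); crop(d,220,200,360,300,5.6,"s20.png")
E
```

```text
24.025 [ 442.880029   -114.09163074   42.6588882 ] 85.394623509618 [0.91162237 0.06999775 0.64228759]
```

View pics/w20.png

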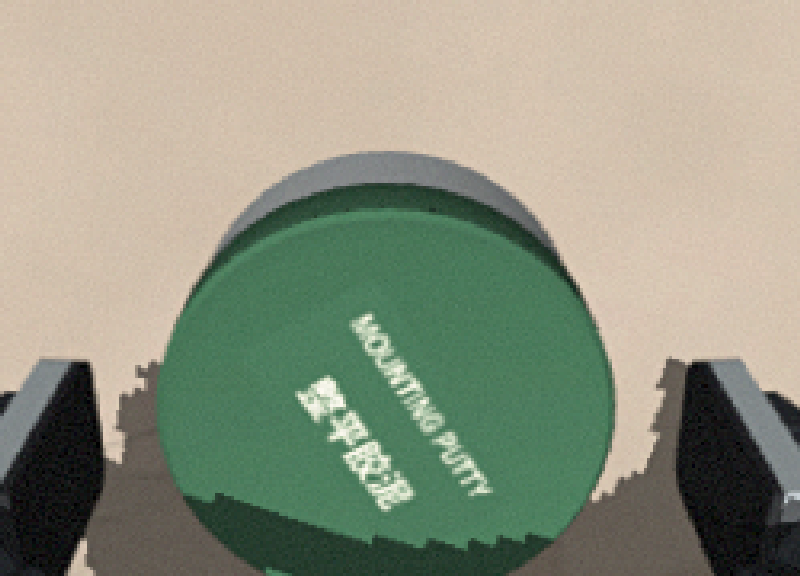

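View pics/s20.png

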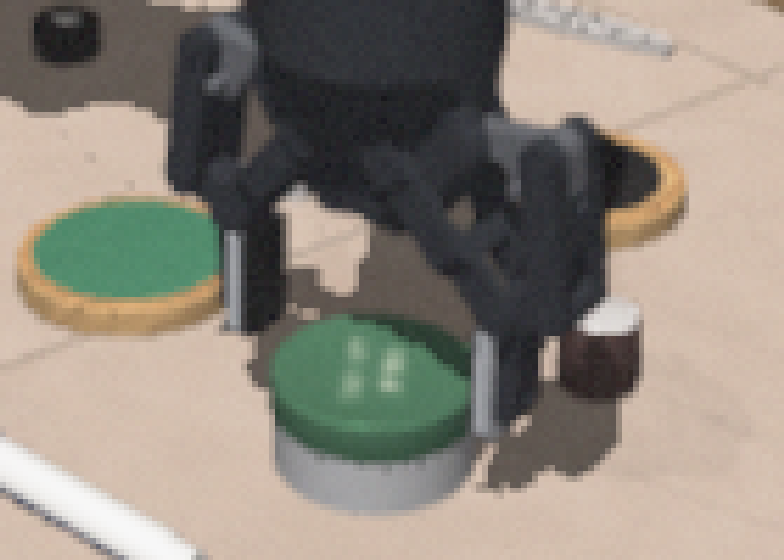

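The fingers straddle the lid about evenly. Down a little more, then grip.

>>> {"op": "drive_tool", "data": {
  "plan": [
    [[0, 0, 0.0025], 0],
    [[0, 0, 0], 0]
  ]
}}

```text
clock: 24.32
position: [442.2, -114.2, 39.4]
ee_rot: [-0.126, 0.992, 0.0, 0.0]
contact_force: [0.2, 0.3, 0.1]
gripper_width: 85.6
```

>>> {"op": "drive_tool", "data": {
  "plan": [
    [[0, 0, 0], 0],
    [[0, 0, 0], 0],
    [[0, 0, 0], 0],
    [[0, 0, 0], 0]
  ],
  "fingers": 1
}}

```text
clock: 24.82
position: [442.3, -114.2, 40.0]
ee_rot: [-0.126, 0.992, -0.0, 0.0]
contact_force: [-1.2, 0.9, 6.6]
gripper_width: 63.6
```

>>> {"op": "drive_tool", "data": {
  "plan": [
    [[0, 0, -0.002], 0],
    [[0, 0, -0.004], 0],
    [[0, 0, -0.01], 0],
    [[0, 0, -0.02], 0],
    [[0, 0, 0], 0]
  ]
}}

```text
clock: 25.45
position: [443.4, -114.1, 76.8]
ee_rot: [-0.126, 0.992, -0.0, 0.002]
contact_force: [0.9, -0.2, -1.3]
gripper_width: 63.6
```

```bash
python3 - <<'E'
from w import *
w=arm.get_image("wrist"); crop(w,160,150,410,330,3.2,"w21.png")
p,R,s=tool(); print(s["clock"],p,s["gripper_width"],s["contact_force"]); print(need([446,23.2,p[2]]))
d=arm.get_image("scene"); crop(d,220,200,360,300,5.6,"s21.png")
E
```

```text
25.5 [ 442.61377284 -114.0554598    75.94043316] 63.52600184201167 [-0.82073982 -0.24176265 -1.06274501]
[-3.760e+01  1.321e+02  1.000e-01]
```

View pics/w21.png

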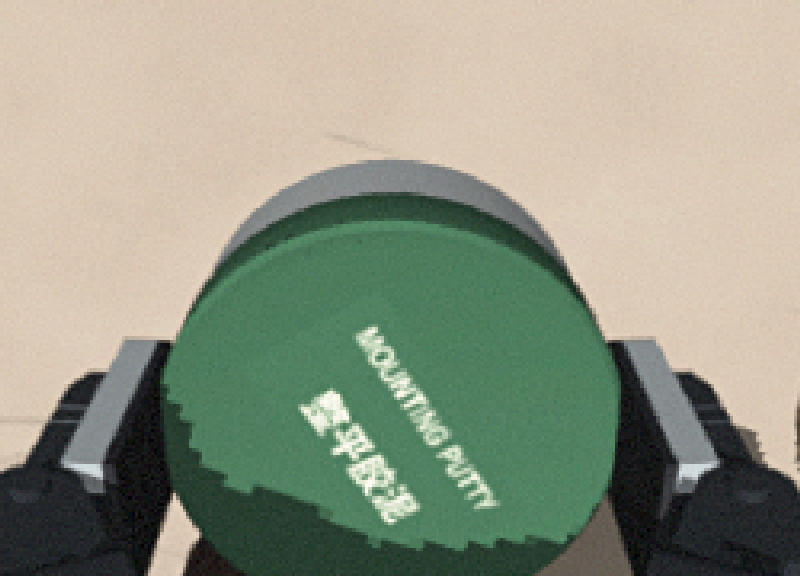

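View pics/s21.png

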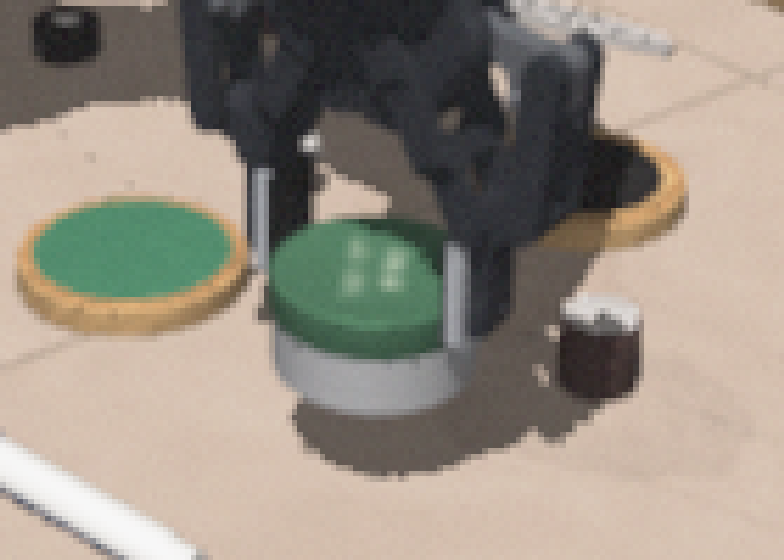

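>>> {"op": "drive_tool", "data": {
  "plan": [
    [[-0.008, 0.028, -0.005], 0],
    [[-0.0125, 0.0438, 0], 0],
    [[-0.0105, 0.037, 0], 0],
    [[-0.0055, 0.019, 0], 0],
    [[-0.0014, 0.005, 0.012], 0],
    [[0, 0, 0.01], 0],
    [[0, 0, 0], 0],
    [[0, 0, 0], 0]
  ]
}}

```text
clock: 26.55
position: [445.6, 23.2, 58.0]
ee_rot: [-0.125, 0.992, -0.0, -0.0]
contact_force: [0.2, 0.1, -1.3]
gripper_width: 63.7
```

```bash
python3 - <<'E'
from w import *
w=arm.get_image("wrist"); cv2.imwrite("pics/w22.png",w["image"][:,:,::-1])
p,R,s=tool(); print(s["clock"],p,s["gripper_width"],s["contact_force"]); print(need([446,24,52]))
m=mask(w["image"],(160,100,400,300),lambda r,g,b:(r-b>45)&(r>130)); cv2.imwrite("pics/m22.png",m*255)
E
```

```text
26.6 [445.79082537  23.3583212   58.28726578] 63.80059897626704 [-0.11391245  0.10850254 -1.57138168]
[-0.4  0.6  6.3]
```

View pics/w22.png

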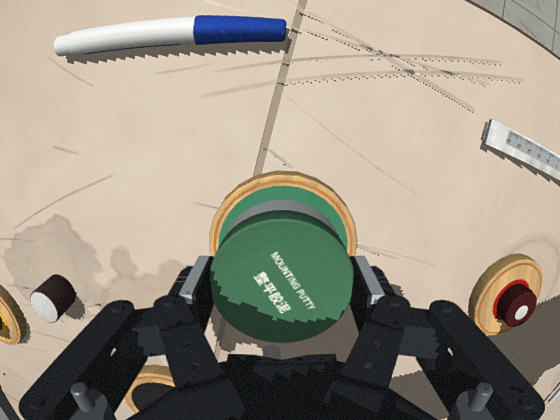

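The tin hovers over the green rest and the rim shows evenly around it. Lowering.

>>> {"op": "drive_tool", "data": {
  "plan": [
    [[-0.0003, 0.0006, 0.004], 0],
    [[0, 0, 0.001], 0],
    [[0, 0, 0], 0],
    [[0, 0, 0], 0]
  ]
}}

```text
clock: 27.1
position: [445.9, 24.6, 53.4]
ee_rot: [-0.126, 0.992, 0.0, 0.0]
contact_force: [0.1, -0.3, -1.5]
gripper_width: 63.3
```

>>> {"op": "drive_tool", "data": {
  "plan": [
    [[0, 0, 0.0012], 0],
    [[0, 0, 0], 0],
    [[0, 0, 0], 0]
  ]
}}

```text
clock: 27.48
position: [445.9, 24.6, 52.1]
ee_rot: [-0.126, 0.992, 0.0, 0.0]
contact_force: [0.6, 0.3, -0.4]
gripper_width: 63.5
```

>>> {"op": "drive_tool", "data": {
  "plan": [
    [[0, 0, 0.0007], 0],
    [[0, 0, 0], 0],
    [[0, 0, 0], 0]
  ]
}}

```text
clock: 27.85
position: [446.0, 24.7, 52.1]
ee_rot: [-0.126, 0.992, -0.0, 0.0]
contact_force: [-2.4, 0.7, 6.2]
gripper_width: 63.7
```

>>> {"op": "drive_tool", "data": {
  "plan": [
    [[0, 0, 0], 0],
    [[0, 0, 0], 0],
    [[0, 0, 0], 0],
    [[0, 0, 0], 0],
    [[0, 0, -0.02], 0],
    [[0, 0, -0.045], 0],
    [[0, 0, 0], 0]
  ],
  "fingers": -1
}}

```text
clock: 28.72
position: [448.0, 25.4, 119.3]
ee_rot: [-0.126, 0.992, 0.001, 0.004]
contact_force: [-0.2, 0.0, 0.5]
gripper_width: 85.5
```

```bash
python3 - <<'E'
from w import *
w=arm.get_image("wrist"); cv2.imwrite("pics/w23.png",w["image"][:,:,::-1])
p,R,s=tool(); print(s["clock"],p,s["gripper_width"],s["contact_force"]); print(need([615.2,137.3,120]))
E
```

```text
28.775 [446.55816642  24.91348842 117.6144237 ] 85.38867921037986 [-0.44016905 -0.29195505 -0.34780314]
[-191.4   66.7   -1.6]
```

View pics/w23.png

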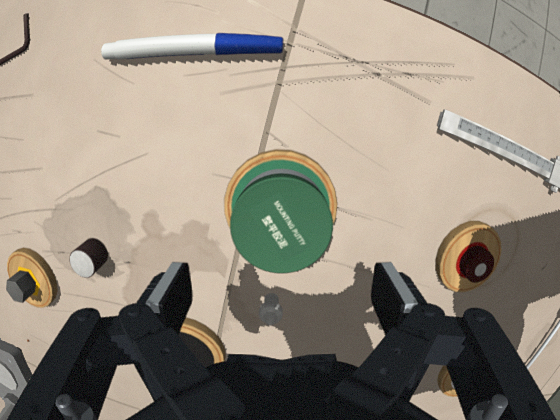

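The tin is on the green rest. Now over to the anvil.

>>> {"op": "drive_tool", "data": {
  "plan": [
    [[-0.03, 0.0105, 0], 0],
    [[-0.05, 0.0174, 0], 0],
    [[-0.05, 0.0174, 0], 0],
    [[-0.038, 0.0132, 0], 0],
    [[-0.018, 0.0063, 0], 0],
    [[-0.0047, 0.002, 0], 0],
    [[0, 0, 0], 0],
    [[0, 0, 0], 0]
  ]
}}

```text
clock: 29.78
position: [612.8, 136.3, 116.1]
ee_rot: [-0.126, 0.992, -0.0, -0.001]
contact_force: [-0.4, 0.7, -0.3]
gripper_width: 85.5
```

```bash
python3 - <<'E'
from w import *
w=arm.get_image("wrist"); cv2.imwrite("pics/w24.png",w["image"][:,:,::-1])
p,R,s=tool(); print(s["clock"],p,s["gripper_width"],s["contact_force"])
f=circ(w,(215,130,360,290),lambda r,g,b:(r+g+b<330)&(r>1.12*b)&(r>60),29.5); print(f)
print(need([*f[0],40]))
print("black",circ(w,(20,80,150,230),lambda r,g,b:r+g+b<200,12))
E
```

```text
29.825 [613.01581798 136.40102327 116.42946731] 84.97724772067295 [ 0.09759606 -0.14905253 -0.79530861]
(array([614.3, 137.1]), 29.6, array([613.9, 137.6]), 30.3, np.int32(5686))
[-1.5  0.4 76.4]
black (array([615. , -31.2]), 31.4, array([615. , -31.3]), 31.7, np.int32(3686))
```

View pics/w24.png

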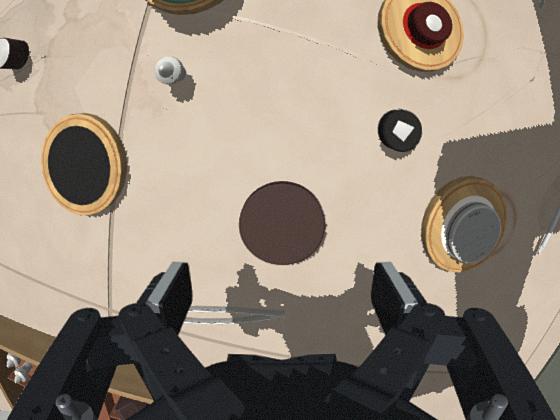

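The anvil head is centred at (614.3, 137.1). The tweezers lie flat on the table, well below the fingertip height of about 18 mm. Descending.

>>> {"op": "drive_tool", "data": {
  "plan": [
    [[-0.0012, 0.0012, 0.03], 0],
    [[0, 0, 0.03], 0],
    [[0, 0, 0.014], 0],
    [[0, 0, 0.002], 0],
    [[0, 0, 0], 0],
    [[0, 0, 0], 0]
  ]
}}

```text
clock: 30.58
position: [615.3, 138.7, 41.7]
ee_rot: [-0.126, 0.992, 0.0, 0.001]
contact_force: [-0.6, -0.7, -0.1]
gripper_width: 85.7
```

```bash
python3 - <<'E'
from w import *
w=arm.get_image("wrist"); crop(w,160,150,410,330,3.2,"w25.png")
p,R,s=tool(); print(s["clock"],p,s["gripper_width"],s["contact_force"])
d=arm.get_image("side"); crop(d,170,170,290,270,6,"s25.png")
E
```

```text
30.625 [615.24630414 138.68566608  41.59711852] 85.53032206453065 [0.25441178 0.42035204 0.1412658 ]
```

View pics/w25.png

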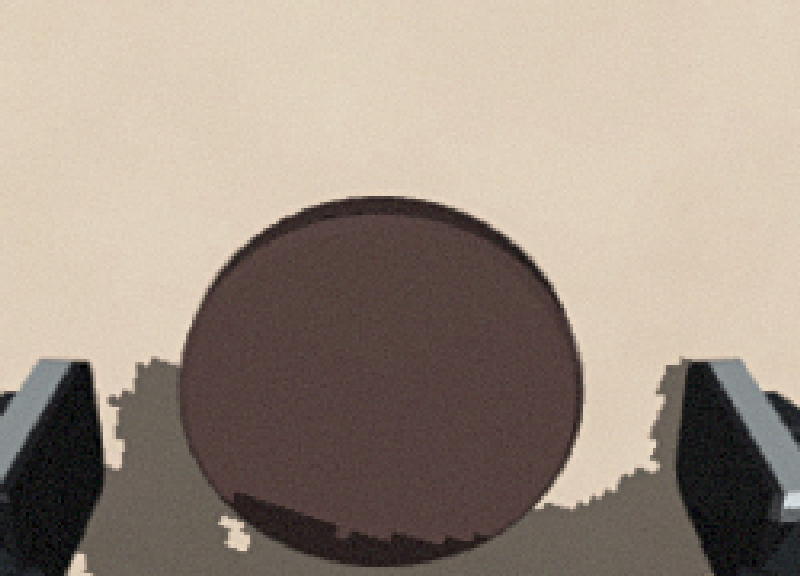

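View pics/s25.png

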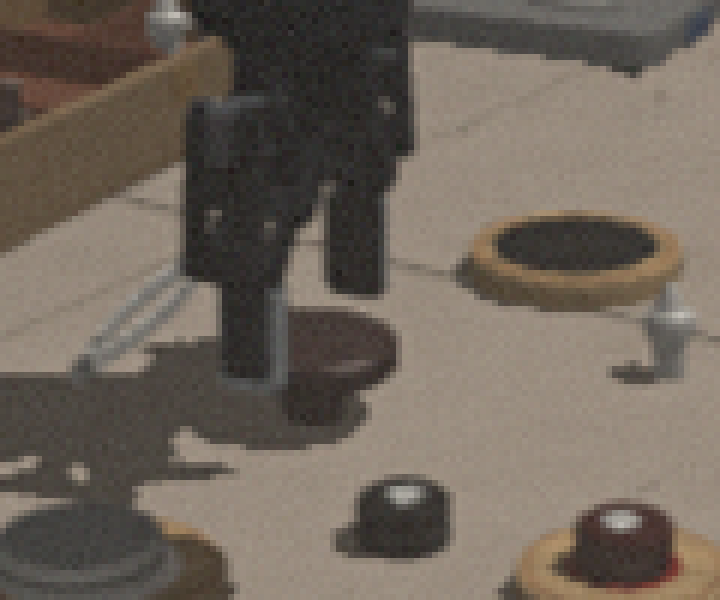

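The anvil head sits about 1.4 mm to −y of the jaw mid-line. Centring, then gripping.

>>> {"op": "drive_tool", "data": {
  "plan": [
    [[0.0008, -0.0013, 0.002], 0],
    [[0, 0, 0.001], 0],
    [[0, 0, 0], 0],
    [[0, 0, 0], 0]
  ]
}}

```text
clock: 31.18
position: [614.2, 137.0, 37.4]
ee_rot: [-0.126, 0.992, -0.0, -0.0]
contact_force: [0.1, 0.2, -0.5]
gripper_width: 85.7
```

>>> {"op": "drive_tool", "data": {
  "plan": [
    [[0, 0, 0], 0],
    [[0, 0, 0], 0],
    [[0, 0, 0], 0],
    [[0, 0, 0], 0]
  ],
  "fingers": 1
}}

```text
clock: 31.68
position: [614.9, 137.1, 38.2]
ee_rot: [-0.126, 0.992, 0.0, 0.001]
contact_force: [0.5, -0.2, 4.1]
gripper_width: 55.7
```

```bash
python3 - <<'E'
from w import *
p,R,s=tool(); print(s["clock"],p,s["gripper_width"],s["contact_force"])
d=arm.get_image("side"); crop(d,170,170,290,270,6,"s26.png")
w=arm.get_image("wrist"); crop(w,160,150,410,330,3.2,"w26.png")
E
```

```text
31.675 [614.87465083 137.14789338  38.22076761] 55.737025165145134 [ 0.54054286 -0.17275763  4.06442467]
```

View pics/s26.png

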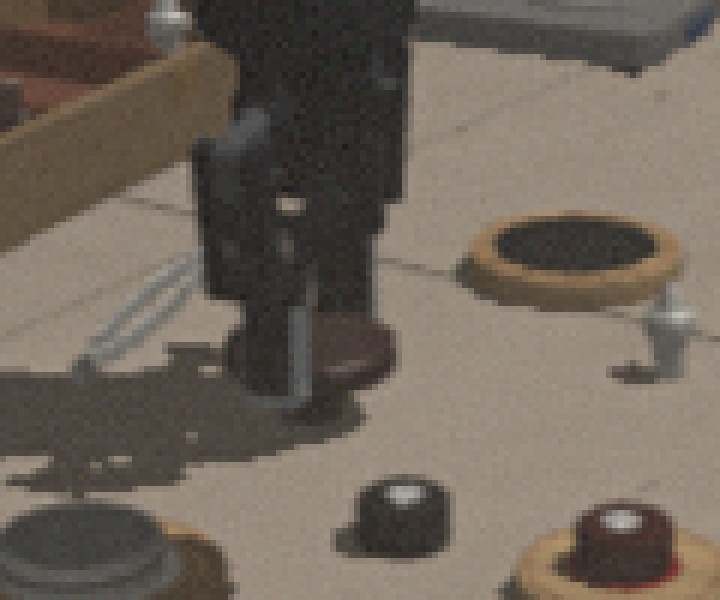

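View pics/w26.png

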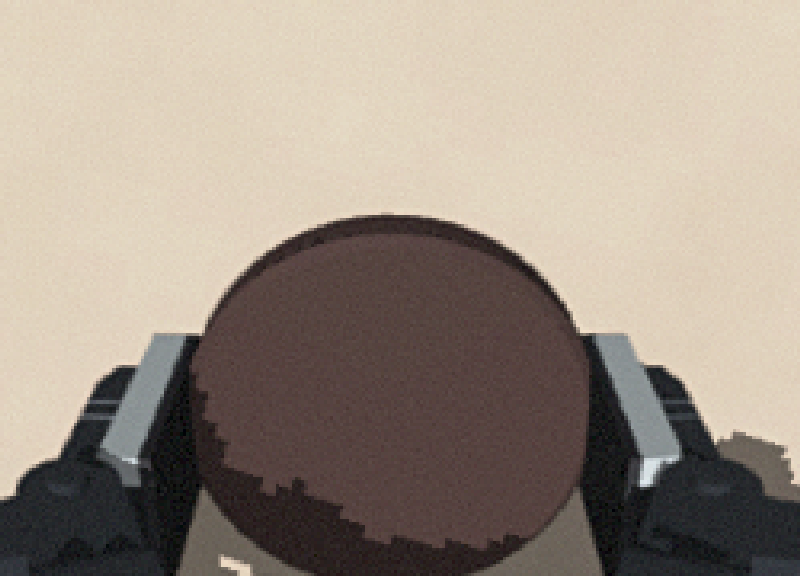

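>>> {"op": "drive_tool", "data": {
  "plan": [
    [[0, 0, -0.002], 0],
    [[0, 0, -0.006], 0],
    [[0, 0, -0.015], 0],
    [[0, 0, -0.018], 0],
    [[0.007, -0.027, 0], 0],
    [[0.0115, -0.0445, 0], 0],
    [[0.0115, -0.0445, 0], 0],
    [[0.0085, -0.033, 0], 0],
    [[0.0035, -0.014, 0], 0],
    [[0, 0, 0.01], 0],
    [[0, 0, 0], 0],
    [[0, 0, 0], 0]
  ]
}}

```text
clock: 33.28
position: [614.4, -30.2, 68.2]
ee_rot: [-0.127, 0.992, -0.0, -0.0]
contact_force: [-0.4, -0.1, -2.3]
gripper_width: 55.6
```

```bash
python3 - <<'E'
from w import *
w=arm.get_image("wrist"); cv2.imwrite("pics/w27.png",w["image"][:,:,::-1])
p,R,s=tool(); print(s["clock"],p,s["gripper_width"],s["contact_force"]); print(need([615,-31.2,51]))
m=mask(w["image"],(180,120,400,300),lambda r,g,b:(r-b>45)&(r>130))
for vm in (200,215,225): print("rim",arc(w,m,12,42,lambda u,v:v<vm))
E
```

```text
33.325 [614.48062012 -30.28638029  68.35065239] 55.664469182829926 [ 0.08306764 -0.43229953 -2.63514463]
[-0.3 -1.  17.4]
rim (array([615. , -31.7]), 198, np.float64(5.93))
rim (array([615.7, -31.4]), 258, np.float64(5.82))
rim (array([616.1, -31.2]), 298, np.float64(5.76))
```

View pics/w27.png

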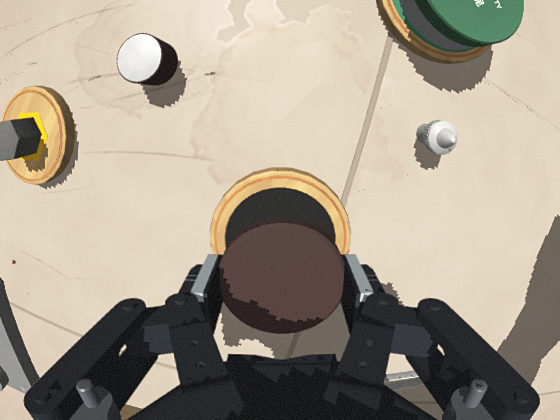

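The anvil is level over the black rest. Lowering.

>>> {"op": "drive_tool", "data": {
  "plan": [
    [[-0.0003, -0.0005, 0.01], 0],
    [[0, 0, 0.005], 0],
    [[0, 0, 0.001], 0],
    [[0, 0, 0], 0],
    [[0, 0, 0], 0]
  ]
}}

```text
clock: 33.95
position: [614.9, -31.8, 52.6]
ee_rot: [-0.126, 0.992, -0.0, 0.0]
contact_force: [0.6, 1.1, -1.2]
gripper_width: 55.6
```

>>> {"op": "drive_tool", "data": {
  "plan": [
    [[0, 0, 0.001], 0],
    [[0, 0, 0], 0],
    [[0, 0, 0], 0]
  ]
}}

```text
clock: 34.33
position: [614.7, -31.8, 51.5]
ee_rot: [-0.126, 0.992, -0.0, 0.0]
contact_force: [-0.0, 0.3, -1.9]
gripper_width: 56.2
```

>>> {"op": "drive_tool", "data": {
  "plan": [
    [[0, 0, 0.001], 0],
    [[0, 0, 0], 0],
    [[0, 0, 0], 0]
  ]
}}

```text
clock: 34.7
position: [614.7, -31.8, 50.4]
ee_rot: [-0.126, 0.992, -0.0, -0.0]
contact_force: [-1.3, 0.1, -2.0]
gripper_width: 55.9
```

>>> {"op": "drive_tool", "data": {
  "plan": [
    [[0, 0, 0.0007], 0],
    [[0, 0, 0], 0],
    [[0, 0, 0], 0]
  ]
}}

```text
clock: 35.08
position: [614.8, -31.8, 50.2]
ee_rot: [-0.126, 0.992, -0.0, 0.0]
contact_force: [-2.2, 0.2, 3.3]
gripper_width: 56.0
```

Contact. Releasing, then lifting straight up.

>>> {"op": "drive_tool", "data": {
  "plan": [
    [[0, 0, 0], 0],
    [[0, 0, 0], 0],
    [[0, 0, 0], 0],
    [[0, 0, 0], 0],
    [[0, 0, -0.015], 0],
    [[0, 0, -0.045], 0],
    [[0, 0, -0.05], 0],
    [[0, 0, -0.05], 0],
    [[0, 0, -0.05], 0],
    [[0, 0, 0], 0],
    [[0, 0, 0], 0]
  ],
  "fingers": -1
}}

```text
clock: 36.45
position: [614.2, -31.7, 260.2]
ee_rot: [-0.126, 0.992, 0.0, 0.0]
contact_force: [0.1, -0.6, 0.0]
gripper_width: 85.3
```

```bash
python3 - <<'E'
from w import *
w=arm.get_image("wrist"); cv2.imwrite("pics/w28.png",w["image"][:,:,::-1])
p,R,s=tool(); print(s["clock"],p,s["gripper_width"],s["contact_force"])
d=arm.get_image("scene"); crop(d,180,170,420,310,3.3,"s28.png")
e=arm.get_image("side"); crop(e,140,160,400,300,3,"e28.png")
E
```

```text
36.5 [613.94793884 -31.79806196 259.1170244 ] 85.37034374047778 [-0.44980888 -0.57936325 -0.02067269]
```

View pics/w28.png

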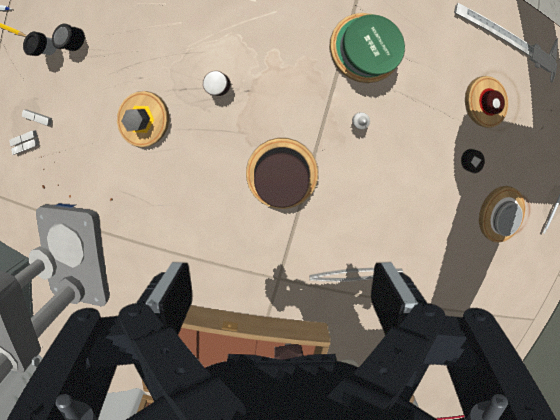

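View pics/s28.png

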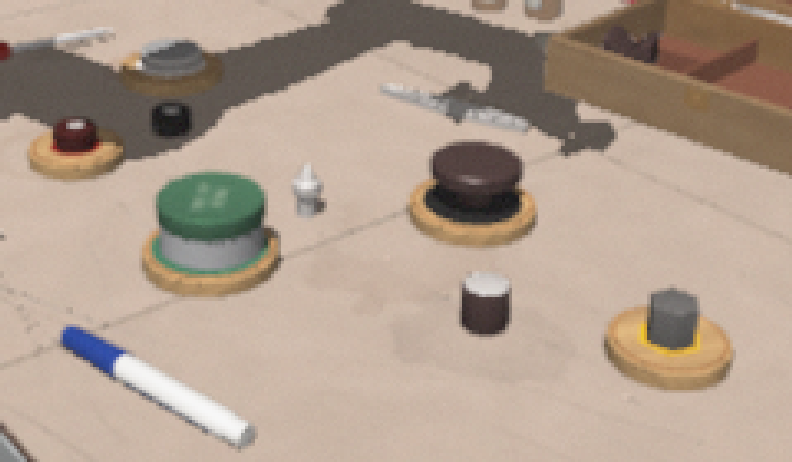

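View pics/e28.png

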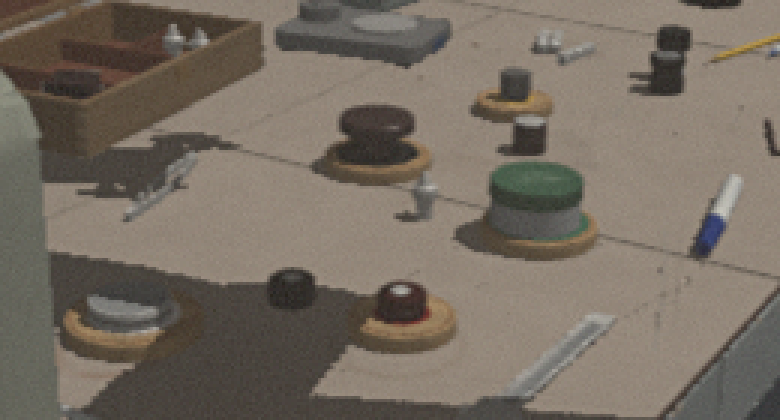

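All five stand on their rests. The wrist view shows slug (136,119), tin (372,44), sample (492,102), anvil (282,176) and block (507,217). Last, a numeric check of the centring.

```bash
python3 - <<'E'
from w import *
w=arm.get_image("wrist")
ref=dict(tin=(446,23.2),sample=(450,199.7),anvil=(615,-31.3),slug=(588.6,-211.1),block=(586.2,290.3))
T=dict(tin=((335,5,412,80),lambda r,g,b:(g>1.2*r),46),
 sample=((482,90,506,114),lambda r,g,b:(r+g+b>430)&(abs(r-b)<40),28),
 anvil=((235,130,330,220),lambda r,g,b:(r+g+b<260)&(r>1.12*b),41.5),
 slug=((110,90,165,150),lambda r,g,b:(r+g+b<330)&(abs(r-b)<20),36),
 block=((485,192,526,238),lambda r,g,b:(abs(r-b)<25)&(r+g+b>230),24))
for k,(b,f,z) in T.items():
    c=circ(w,b,f,z); print(k,c,"off",(c[0]-ref[k]).round(1))
E
```

```text
tin (array([452.3,  20.3]), 35.2, array([452.2,  20.4]), 36.9, np.int32(3056)) off [ 6.3 -2.9]
sample (array([452.3, 198.9]), 5.6, array([452.2, 198.9]), 5.7, np.int32(53)) off [ 2.3 -0.8]
anvil (array([614.4, -30.3]), 32.7, array([614.6, -28.9]), 35.8, np.int32(2662)) off [-0.6  1. ]
slug (array([ 587.9, -205.6]), 13.6, array([ 588.7, -205.1]), 14.6, np.int32(189)) off [-0.7  5.5]
block (array([586. , 281.2]), 29.0, array([585.5, 281.8]), 31.4, np.int32(862)) off [-0.2 -9.1]
```

The tin, slug and block masks took in side walls and shadow: the fitted radii of 35, 13.6 and 29 mm are too large. I'll re-measure those three from the close-ups taken right after each release, using the wrist camera's fixed offset from the tool.

```bash
python3 - <<'E'
from w import *
from scipy.spatial.transform import Rotation as Ro
w=arm.get_image("wrist"); p,R,s=tool()
Rw=np.array(w["R"]); C=-Rw.T@w["t"]; ct=R.T@(C-p); Rct=Rw@R   # cam in tool
def cam(img,p,yaw=0):
    R2=R@Ro.from_euler("z",yaw,degrees=True).as_matrix(); Rw2=Rct@R2.T; C2=np.array(p)+R2@ct
    return dict(image=cv2.imread("pics/"+img)[:,:,::-1],K=w["K"],R=Rw2,t=-Rw2@C2)
d=cam("w13.png",[586.83,291.53,103.33]); im=d["image"]
m=mask(im,(235,175,328,262),lambda r,g,b:(r+g+b<620)&(abs(r-b)<25)&(r+g+b>300))
print("block",arc(d,m,24,25,lambda u,v:v>200))
print("white rest",arc(d,mask(im,(205,140,350,275),lambda r,g,b:(r-b>45)&(r>130)),12,42,lambda u,v:v<215))
d=cam("w23.png",[446.56,24.91,117.61]); im=d["image"]
print("tin",arc(d,mask(im,(200,140,350,290),lambda r,g,b:(g>1.2*r)),46,33,lambda u,v:v>215))
print("green rest",arc(d,mask(im,(200,140,350,290),lambda r,g,b:(r-b>45)&(r>130)),12,42,lambda u,v:v<200))
d=cam("w18.png",[589,-211.29,108.57],-30.4); im=d["image"]
print("yellow rest",arc(d,mask(im,(225,150,350,270),lambda r,g,b:(r-b>45)&(r>130)),12,34,lambda u,v:True))
crop(d,240,170,335,260,8,"w18c.png")
E
```

```text
block (array([577. , 284.4]), 272, np.float64(8.55))
white rest (array([582.5, 288. ]), 185, np.float64(0.93))
tin (array([442.1,  23.4]), 158, np.float64(0.92))
green rest (array([445.6,  23.2]), 271, np.float64(3.14))
yellow rest (array([ 584.5, -211.3]), 263, np.float64(0.94))
```

View pics/w18c.png

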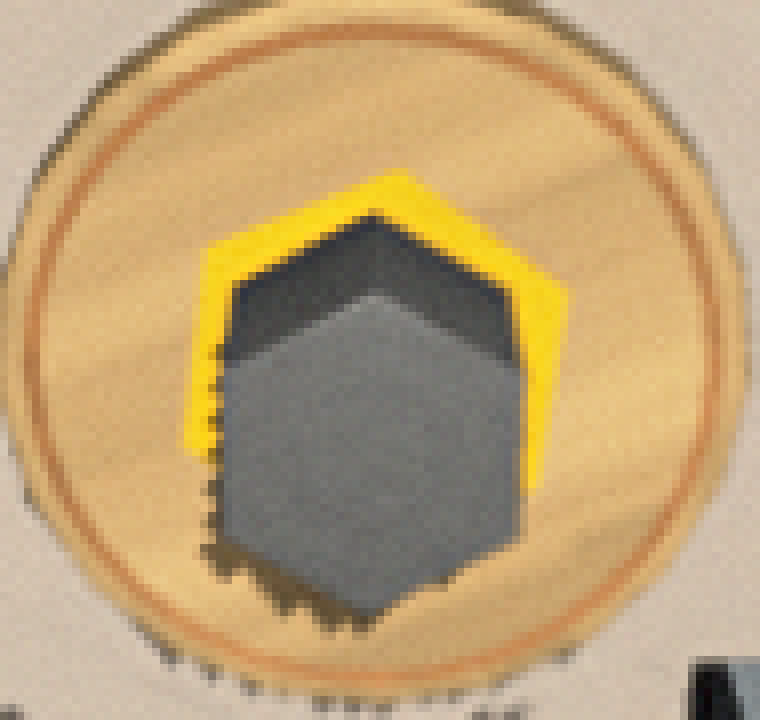

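```bash
python3 - <<'E'
from w import *
from scipy.spatial.transform import Rotation as Ro
w=arm.get_image("wrist"); p,R,s=tool()
Rw=np.array(w["R"]); C=-Rw.T@w["t"]; ct=R.T@(C-p); Rct=Rw@R
def cam(img,p,yaw=0):
    R2=R@Ro.from_euler("z",yaw,degrees=True).as_matrix(); Rw2=Rct@R2.T; C2=np.array(p)+R2@ct
    return dict(image=cv2.imread("pics/"+img)[:,:,::-1],K=w["K"],R=Rw2,t=-Rw2@C2)
d=cam("w18.png",[589,-211.29,108.57],-30.4)
V=np.array([(372,296),(522,370),(520,538),(370,616),(222,538),(222,366)])/8+[240,170]
P=np.array([onz(d,*q,36,True) for q in V]); print("slug",P.mean(0).round(1),"rest same image 584.5 -211.3",np.hypot(*(P-P.mean(0)).T).round(1))
d=cam("w13.png",[586.83,291.53,103.33]); crop(d,215,145,345,275,5.5,"w13c.png")
E
```

```text
slug [ 585.1 -211.2] rest same image 584.5 -211.3 [13.  13.6 13.7 13.7 13.6 13.7]
```

View pics/w13c.png

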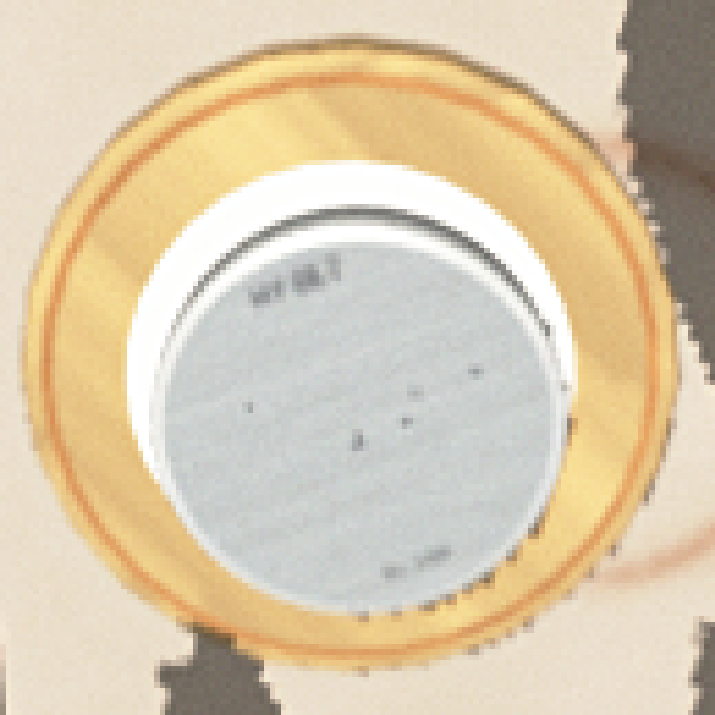

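```bash
python3 - <<'E'
from w import *
w=arm.get_image("wrist"); p,R,s=tool()
Rw=np.array(w["R"]); C=-Rw.T@w["t"]; ct=R.T@(C-p); C2=np.array([586.83,291.53,103.33])+R@ct
d=dict(K=w["K"],R=Rw,t=-Rw@C2)
f=lambda L,z:np.mean([onz(d,215+x/5.5,145+y/5.5,z,True) for x,y in L],0).round(1)
print("block",f([(150,410),(570,410),(362,225),(362,615)],24),"inlay/rest",f([(25,350),(678,350),(351,40),(351,660)],12))
s=arm.read_state(); print(s["clock"],s["position"],s["contact_force"]); print(arm.job_done())
E
```

```text
block [583.1 289.6] inlay/rest [580.  287.5]
36.8 [614.54484714 -31.79548361 258.82053228] [ 0.16743024  0.47099762 -0.20564774]
the job is handed in; nothing more can be done
None
```

Both piles are taken apart, and all five pieces stand upright on their own rests. I handed the job in at 36.8 s, with the gripper open about 260 mm above the table and touching nothing. No piece toppled, and each piece was lowered until the wrist felt it touch its rest, then released.

The last checks put every piece inside the 12 mm limit. These are horizontal distances between each piece and its rest centre:

| Piece | Rest | Offset |
|---|---|---|
| Tin | green | about 3.5 mm |
| Steel block | white | about 3.7 mm |
| Red sample | red | about 2.4 mm |
| Anvil | black | about 1.2 mm |
| Slug | yellow | about 0.6 mm |

**Readings that disagreed:** The final measurement from high up gave larger offsets for three pieces: 9.1 mm for the block, 6.9 mm for the tin and 5.5 mm for the slug. Their fitted outlines came out too large because the colour masks took in side walls and shadow, so I set those figures aside. The table uses the close-up pictures taken just after each release instead. The anvil's outline was also too large in that high view, so its offset is less certain.

**Least certain figures:** In those close-ups the arm was still settling, which shifted absolute positions by up to about 6 mm. I therefore compared each piece with its rest within the same picture. For the slug and block I read edge points by eye, because the first automatic fit on the block failed with 8.5 mm of scatter.

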